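# Set the stop and stack the spare-part cartons on the sloping rack

## Robot

A 6-joint arm with a two-finger parallel gripper is mounted at the origin on the work surface. World frame = base frame: x ahead of the robot, y to its left, z up, the work surface at z = 0. Lengths are in m, angles in degrees, forces in N, time in s.
With the tool pointing down it reaches from about 0.25 to 0.775 m from the base axis. Payload 4 kg.
Tool frame: the origin (TCP) lies between the finger pads; the fingertips stand 22 mm ahead of it and the grasp point (between the pads) lies 3 mm ahead of it; z points along the fingers, y is the direction in which the jaws open and shut (so a half turn about z gives the same grasp; the last joint's range is limited). The gripper opens to 94 mm and grips with 3 to 60 N. Pads are 16 mm wide; open, the fingers measure 119 mm over their backs; the gripper's body (75 mm by 177 mm) begins 78 mm behind the grasp point.
Start: joints at [-5.907, 4.996, 78.535, -0, 96.463, -5.907], TCP at [0.55, -0, 0.228] pointing down, gripper open.
Joint ranges: [-177.83, 177.83], [-43.37, 116.18], [15.69, 146.23], [-61.86, 241.86], [9.47, 152.12], [-147.06, 147.06]. Speed limits (degrees/s): [159.86, 159.86, 180, 180, 180, 180].

## Interface

Orientations are given as a 3x3 rotation matrix whose columns are the frame's x, y, z axes.
In Python, from station import env, imaging gives the robot as it stands. The module is installed in compiled form; this text tells all that it offers.
- The arm moves only by the tool arm_command, never from a script. Its arguments are lists of equal length, an entry for each row: "gripper": the opening, from 0 (shut) to 1 (fully open); "slide": the shift along the world's x, y, z in cm, a list of three; "twist": the turn, a rotation vector about the world's x, y, z in rad, a list of three. In form: {"gripper": [gripper, ...], "slide": [[dx, dy, dz], ...], "twist": [[ax, ay, az], ...]}. A call has 1 to 12 rows; each row is the pose to reach, as a shift and turn from the pose measured when the call began; what a row does not reach only later rows make up. A row lasts 1/8 s, in which the tool goes at most 62.5 mm and 10.7 degrees, less where a joint would pass 70% of its speed; a pose out of reach is approached as far as the arm can. A call with a gripper value outside its range is refused whole. The fingers move at their own pace and stop on an object; the grip force is fixed at half the most. Time passes only in rows, so rows that repeat a pose let the fingers close. It gives the time, the measured TCP pose, the force and the opening at its end, in the units of the state.
- env.get_obs(): the state, without advancing time (a new reading comes with each control period).
- imaging.get_image(name): name is "scene" or "side" or "wrist"; returns a dict with "frame" (420x560x3 uint8, red, green, blue), "fx", "fy", "cx", "cy" (pixels), "xyz" and "rotation" of the camera in the world; the wrist camera has in their place "tool_from_camera" (4x4, takes a point from camera to tool coordinates, whose origin is the TCP and whose axes are the flange's). Camera axes: x right, y down, z forward; pixel columns grow to the right and rows downward; lengths in m; the calibration is good to about 2 mm. A picture is of the moment at which its call begins: read the wrist's pose just before it. There is no depth.
- env.hand_in(): hands the job in, once; it reports no verdict.
The state is a dict: "clock": time; "joint_positions": joint angles; "joint_vel": joint speeds; "effort": joint torques, N m; "ee_pos": TCP position; "orientation": TCP orientation; "force": force on the tool from outside, world axes, zero at the start; "wrist_torque": the same for the moment, N m; "opening": opening from 0.0 (shut) to 1.0 (fully open).
Only numpy, scipy, OpenCV 4.12 (cv2) and the standard library are available. Lean on these libraries where they do the work, as an engineer would, in place of code of your own. Each camera call takes 0.05 s, during which the arm holds its last target.

## Task

Get the sloping rack ready: nudge its stiff stop slide down the slope until its front edge is level with the white line, without running past it. Then stack every carton from the bench on the slope between stop and backstop, one flat on top of the other in the middle of the rack's width, long sides running down the slope and each carton back against the backstop. Leave the red machine, the screwdriver and the orange shell where they are.

Things in the scene. Friction and masses are not known exactly. Their poses are not given: they have to be found in the camera images.
- bed: sloping dark steel bed of the fixed rack, 120 mm wide, 15 degree slope. Origin: mid-width in the low corner where bed surface and backstop face meet, 34 mm above the bench. y: up the slope away from the backstop (bed ends at 252 mm); x: across; z: out of the bed, square to it. Bed surface z = 0, backstop face y = 0 (plate 8 mm thick, 120 mm wide, 202 mm high along z). Place and yaw vary
- stop (a joint): travel of the stiff stop slide down the slope (m): 0 upper end, 0.060 at the white line, 0.085 lower end. Friction of about 7 N holds it where it is left. A bare steel bar lying across the bed (90 mm across, 12 mm along the slope, 15 mm high) with a black push tab standing in its middle (26 mm across, 2 to 12 mm up the slope from the front edge, top 37 mm above the bed)
- stop_edge (a point): the middle of the stop slide's lower front edge (the edge that faces down the slope, to the backstop), on the bed surface; axes as for the bed
- mark (a point): the middle of the white line across the bed, 132 mm up the slope from the backstop, on the bed surface; axes as for the bed
- carton1_c (a point): centre of a plain brown cardboard carton with a pale tape band along its length, 120 mm long (its x axis), 58 mm wide (y), 34 mm high (z), rigid, about 0.2 kg, at first lying flat on the bench; may be absent
- carton2_c (a point): centre of another such carton, the same size; may be absent
- carton3_c (a point): centre of another such carton, the same size; may be absent
- carton4_c (a point): centre of another such carton, the same size; may be absent
- carton5_c (a point): centre of another such carton, the same size; may be absent
- carton6_c (a point): centre of another such carton, the same size; may be absent
- machine: bystander: red and black office machine, 100 x 150 x 70 mm; origin under its centre
- driver: bystander: screwdriver with a red handle, 170 mm long, lying on the bench; origin under it
- shell: bystander: shallow orange plastic housing shell, 70 x 110 x 30 mm; origin under its centre
Mind the look-alikes: they are no part of the job. What is shaped like the part that bears carton2_c but yellow is not meant. Leave any blue look-alike of the part that bears carton5_c alone.

How it is judged (in metres and radians):
On the way, in this order (a step that is already met when the one before it is completed fails the run):
1. the stop slide's front edge is level with the white line (within 3 mm) and the slide is left alone (y of stop_edge in the frame of mark between -0.003 and 0.003 m and contact force between stop and the fingers below 0.5 N), for 0.2 s.
2. all cartons are stacked on the bed against the backstop (y of carton1_c in the frame of bed between 0.054 and 0.067 m and x of carton1_c in the frame of bed between -0.015 and 0.015 m and z of each of carton1_c, carton2_c, carton3_c, carton4_c, carton5_c, carton6_c in the frame of bed above 0.01 m and angle between the z axis of each of carton1_c, carton2_c, carton3_c, carton4_c, carton5_c, carton6_c and the z axis of bed, either way round below 0.12 rad and angle between the x axis of each of carton1_c, carton2_c, carton3_c, carton4_c, carton5_c, carton6_c and the y axis of bed, either way round below 0.12 rad and y of carton2_c in the frame of bed between 0.054 and 0.067 m and x of carton2_c in the frame of bed between -0.015 and 0.015 m and y of carton3_c in the frame of bed between 0.054 and 0.067 m and x of carton3_c in the frame of bed between -0.015 and 0.015 m and y of carton4_c in the frame of bed between 0.054 and 0.067 m and x of carton4_c in the frame of bed between -0.015 and 0.015 m and y of carton5_c in the frame of bed between 0.054 and 0.067 m and x of carton5_c in the frame of bed between -0.015 and 0.015 m and y of carton6_c in the frame of bed between 0.054 and 0.067 m and x of carton6_c in the frame of bed between -0.015 and 0.015 m), for 0.2 s.
At the end, for the whole second after the job is handed in: The stop's front edge is within 3 mm of the white line; every carton present lies flat on the slope or on the carton below (within 7 degrees, long side along the slope), its end face within 7 mm of the backstop, its centre within 15 mm of the middle of the rack's width, at rest (all of step 2 and y of stop_edge in the frame of mark between -0.003 and 0.003 m and linear speed of each of carton1, carton2, carton3, carton4, carton5, carton6 below 0.02 m/s); the robot touches nothing.
It fails at once if the stop slide is run more than 5 mm past the white line (y of stop_edge in the frame of mark below -0.005 m).
It fails at once if a bystander is moved more than 25 mm (distance of any of machine, driver, shell from where it was at the start of the episode above 0.025 m).
Of carton1, carton2, carton3, carton4, carton5, carton6 only 4 to 6 are there at a start; the rules pass over those that are not, and their reading is None.
At some moment in a run one of carton1, carton2, carton3, carton4, carton5, carton6 may be knocked a few centimetres aside while the robot is not near it.
It also fails if it takes over 210 s, if anything falls off the work surface, if the arm or the gripper's body presses on something with over 40 N, if the wrist force passes 120 N, or if a joint passes its speed limit or range.

## Working session

There is one attempt and no reset: what is moved stays moved. The work goes in short steps, Python scripts to look and compute and a tool call to move; the robot and the scene stay as the last step left them, time stands still between calls to the robot, and variables do not carry over. Pictures are saved under pics/ and viewed, and the job is handed in when it is done.

Besides the shell and the picture viewer there is one more tool, called after ">>>" in YAML: its name, and indented under it one key for each argument. arm_command: Moves the arm, as the interface text tells. Its arguments: {"type":"object","properties":{"gripper":{"type":"array","items":{"type":"number"}},"slide":{"type":"array","items":{"type":"array","items":{"type":"number"}}},"twist":{"type":"array","items":{"type":"array","items":{"type":"number"}}}},"required":["gripper","slide","twist"]}

```bash
ls; mkdir -p pics
python3 - <<'E'
from station import env, imaging
import cv2
o=env.get_obs(); print(o)
for n in ["scene","side","wrist"]:
    r=imaging.get_image(n); print(n,{k:v for k,v in r.items() if k!="frame"})
    cv2.imwrite(f"pics/{n}0.png",r["frame"][:,:,::-1])
E
```

```text
pics
{'clock': 0.0, 'joint_positions': array([-5.90452961e+00,  5.04140300e+00,  7.86236263e+01,  1.62708354e-03,
        9.64645222e+01, -5.90754558e+00]), 'joint_vel': array([-0.0578247 , -0.05272731,  0.08873059,  0.07579418,  0.04115767,
        0.05426263]), 'effort': array([ 1.28542815e-03, -3.40182602e+01, -3.02423716e+01,  7.18220207e-02,
        3.29729996e-02, -1.13141955e-04]), 'ee_pos': array([5.49496240e-01, 8.23867687e-05, 2.26292171e-01]), 'orientation': array([[-5.55111086e-05,  9.99997476e-01, -2.24619959e-03],
       [ 9.99999964e-01,  5.60967640e-05,  2.60669527e-04],
       [ 2.60794873e-04, -2.24618504e-03, -9.99997443e-01]]), 'force': array([-0.14307021,  0.74099662, -0.10119256]), 'wrist_torque': array([-0.01387746,  0.02091974,  0.01230816]), 'opening': 1.0007771827927905}
scene {'fx': 415.41425430789405, 'fy': 415.41425430789405, 'cx': 287.09011103685475, 'cy': 212.48457626450832, 'xyz': array([1.13566319, 0.39023379, 0.89202608]), 'rotation': array([[-0.49247452,  0.68088659, -0.54209068],
       [ 0.87032363,  0.38697471, -0.30461015],
       [ 0.00237042, -0.62180706, -0.78316688]])}
side {'fx': 529.7109187346018, 'fy': 529.7109187346018, 'cx': 280.4840998127023, 'cy': 213.20195242277651, 'xyz': array([0.48743702, 0.92717611, 1.00561049]), 'rotation': array([[-0.99764455, -0.04243617,  0.05389363],
       [-0.06796729,  0.71762618, -0.69310397],
       [-0.00926281, -0.69513441, -0.71882012]])}
wrist {'fx': 347.92122790953135, 'fy': 347.92122790953135, 'cx': 273.57701184355136, 'cy': 210.09630708360245, 'tool_from_camera': array([[ 1.07996504e-04, -9.57009331e-01, -2.90057112e-01,
         8.55192206e-02],
       [ 9.99999865e-01, -4.38993563e-05,  5.17169124e-04,
         1.36390961e-04],
       [-5.07668998e-04, -2.90057129e-01,  9.57009197e-01,
        -1.56462843e-01],
       [ 0.00000000e+00,  0.00000000e+00,  0.00000000e+00,
         1.00000000e+00]])}
```

View pics/scene0.png

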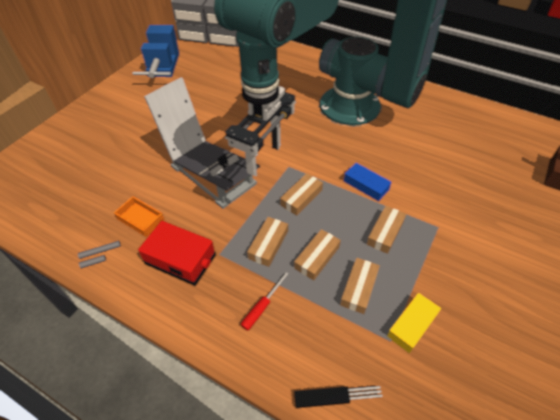

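View pics/side0.png

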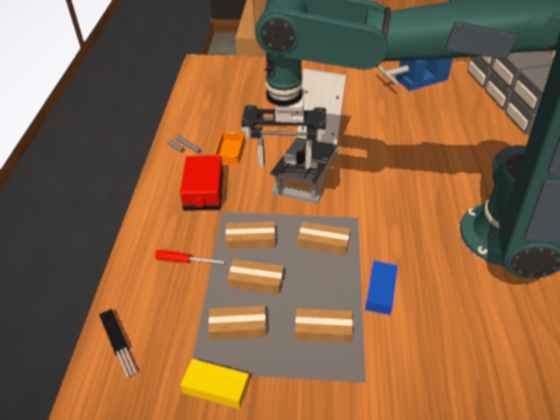

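View pics/wrist0.png

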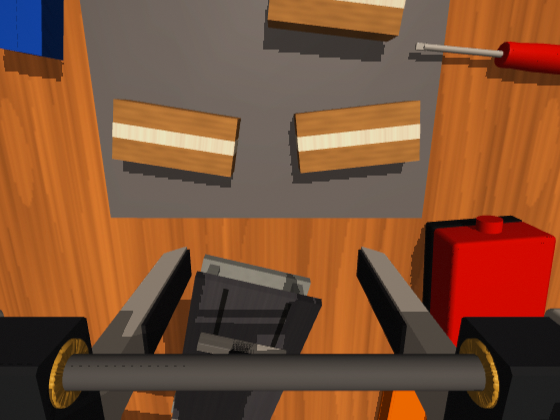

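The scene shows 5 brown, taped cartons on the grey mat: scene pixels (300,193), (268,240), (317,252), (386,228) and (360,284). The yellow (415,320) and blue (368,181) blocks are look-alikes, so I'll leave them alone. The rack sits under the gripper, so I'll raise the arm to see it.

>>> arm_command:
  gripper: [1, 1, 1, 1, 1, 1]
  slide:
    - [0, 2, 5]
    - [0, 4, 10]
    - [0, 6, 15]
    - [0, 8, 20]
    - [0, 8, 20]
    - [0, 8, 20]
  twist:
    - [0, 0, 0]
    - [0, 0, 0]
    - [0, 0, 0]
    - [0, 0, 0]
    - [0, 0, 0]
    - [0, 0, 0]

```text
clock: 0.9
ee_pos: [0.5497, 0.0799, 0.4253]
orientation: [[-0.0, 1.0, -0.003], [1.0, 0.0, -0.0], [-0.0, -0.003, -1.0]]
force: [0.4, -0.6, -0.8]
opening: 1.0
```

```bash
cat > h.py <<'E'
from station import env, imaging
import cv2, numpy as np
def shot(n,tag=None):
    o=env.get_obs(); r=imaging.get_image(n)
    if n=="wrist":
        T=np.eye(4);T[:3,:3]=o["orientation"];T[:3,3]=o["ee_pos"]
        M=T@r["tool_from_camera"]; r["R"]=M[:3,:3]; r["t"]=M[:3,3]
    else: r["R"]=r["rotation"]; r["t"]=r["xyz"]
    r["o"]=o
    if tag: cv2.imwrite(f"pics/{tag}.png",r["frame"][:,:,::-1])
    return r
def ray(r,u,v):
    d=np.array([(u-r["cx"])/r["fx"],(v-r["cy"])/r["fy"],1.]); return r["R"]@d
def onz(r,u,v,z):
    d=ray(r,u,v); return r["t"]+d*(z-r["t"][2])/d[2]
def onplane(r,u,v,p,n):
    d=ray(r,u,v); return r["t"]+d*(np.dot(n,p-r["t"])/np.dot(n,d))
def proj(r,P):
    c=r["R"].T@(np.asarray(P)-r["t"]); return np.array([c[0]/c[2]*r["fx"]+r["cx"],c[1]/c[2]*r["fy"]+r["cy"]])
def tri(obs):
    A=np.zeros((3,3));b=np.zeros(3)
    for r,u,v in obs:
        d=ray(r,u,v);d/=np.linalg.norm(d);P=np.eye(3)-np.outer(d,d);A+=P;b+=P@r["t"]
    x=np.linalg.solve(A,b)
    return x,[np.linalg.norm((np.eye(3)-np.outer(*(2*[ray(r,u,v)/np.linalg.norm(ray(r,u,v))])))@(x-r["t"])) for r,u,v in obs]
def cartons(r,z=0.034,amin=300):
    """pale tape bands -> min area rects on the top plane: centre, yaw (deg), length, width"""
    hsv=cv2.cvtColor(r["frame"],cv2.COLOR_RGB2HSV)
    m=cv2.inRange(hsv,(12,20,150),(35,110,255))
    m=cv2.morphologyEx(m,cv2.MORPH_OPEN,np.ones((3,3)))
    out=[]
    for c in cv2.findContours(m,cv2.RETR_EXTERNAL,cv2.CHAIN_APPROX_NONE)[0]:
        if cv2.contourArea(c)<amin: continue
        P=np.array([onz(r,u,v,z)[:2] for u,v in c[:,0]])
        (cx,cy),(w,h),a=cv2.minAreaRect((P*1000).astype(np.float32))
        if w<h: w,h=h,w;a+=90
        out.append((c.reshape(-1,2).mean(0).round(),np.round([cx,cy],1),round((a+90)%180-90,1),round(w),round(h)))
    return out
def crop(r,x0,y0,x1,y1,k,tag):
    cv2.imwrite(f"pics/{tag}.png",cv2.resize(r["frame"][y0:y1,x0:x1,::-1],None,fx=k,fy=k,interpolation=cv2.INTER_CUBIC))
E
python3 - <<'E'
from h import *
r=shot("wrist","w1"); print(r["o"]["ee_pos"],r["t"])
for c in cartons(r): print(c)
E
```

```text
[0.54967887 0.07992601 0.42527223] [0.55035505 0.16546741 0.58172211]
(array([251., 405.]), array([ 503.6, -404.9]), -89.8, 70, 53)
(array([326., 177.]), array([633. ,  54.7]), 6.2, 121, 15)
(array([212., 178.]), array([450.5,  53.2]), -9.0, 120, 15)
(array([312.,  93.]), array([606.3, 181.4]), -6.2, 120, 14)
(array([201.,   3.]), array([447.6, 300.4]), -0.0, 120, 9)
```

View pics/w1.png

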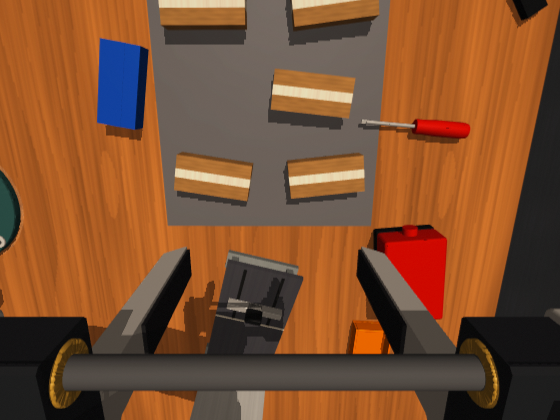

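>>> arm_command:
  gripper: [1, 1, 1, 1, 1, 1, 1]
  slide:
    - [-5, 3, 0]
    - [-10, 6, 0]
    - [-15, 9, 0]
    - [-20, 13, 0]
    - [-24, 16, 0]
    - [-24, 16, 0]
    - [-24, 16, 0]
  twist:
    - [0, 0, 0]
    - [0, 0, 0]
    - [0, 0, 0]
    - [0, 0, 0]
    - [0, 0, 0]
    - [0, 0, 0]
    - [0, 0, 0]

```text
clock: 1.82
ee_pos: [0.3099, 0.2391, 0.4228]
orientation: [[0.001, 1.0, -0.007], [1.0, -0.001, -0.002], [-0.002, -0.007, -1.0]]
force: [-0.1, -0.2, 0.6]
opening: 0.995
```

Run:
```python
from h import *
r=shot("scene","s2"); s=shot("side","d2")
for x in (r,s):
    for c in cartons(x,amin=80): print(c)
crop(r,130,70,270,220,4,"s2c"); crop(s,230,60,370,210,4,"d2c")
```

```text
(array([169., 365.]), array([1012.3,   12.9]), 89.8, 512, 41)
(array([360., 284.]), array([640.4, 307.2]), 7.3, 136, 17)
(array([317., 251.]), array([608., 180.]), -6.3, 125, 18)
(array([267., 239.]), array([640.4,  54. ]), 6.7, 137, 19)
(array([387., 226.]), array([450.8, 301.6]), 0.4, 125, 18)
(array([301., 190.]), array([452.3,  51. ]), -8.3, 124, 18)
(array([175., 117.]), array([ 374.4, -462.7]), 50.0, 400, 143)
(array([254.,  42.]), array([-133.3, -473.3]), -73.3, 104, 53)
(array([222.,  39.]), array([ -94.5, -597.6]), -72.8, 110, 53)
(array([191.,  35.]), array([ -56.2, -722.5]), -71.9, 107, 52)
(array([253.,  22.]), array([-263. , -561.7]), -71.3, 115, 64)
(array([220.,  19.]), array([-220. , -700.9]), -72.8, 118, 62)
(array([188.,  15.]), array([-178.4, -836. ]), -72.5, 120, 62)
(array([127., 365.]), array([839.4, 428.2]), -55.0, 53, 21)
(array([324., 321.]), array([447.3, 302.9]), 0.2, 122, 17)
(array([236., 318.]), array([633.1, 308.2]), 7.1, 122, 17)
(array([255., 272.]), array([606. , 181.3]), -6.2, 124, 17)
(array([324., 233.]), array([450.5,  52.6]), -8.9, 124, 17)
(arr
[... 283 characters left out ...]
9, 154, 18)
(array([517., 115.]), array([-138.4, -474.9]), -74.5, 125, 35)
(array([440., 108.]), array([  86.6, -492.4]), -12.9, 117, 74)
(array([496.,  93.]), array([-101.4, -597. ]), -72.6, 121, 35)
(array([525.,  93.]), array([-194.2, -599.2]), -73.2, 138, 38)
(array([450.,  93.]), array([  37.4, -586.8]), 30.2, 168, 77)
(array([321., 105.]), array([ 462.5, -505.5]), 88.4, 403, 145)
(array([392.,  71.]), array([ 219. , -701.3]), 3.0, 101, 83)
(array([477.,  72.]), array([ -63.5, -720.6]), -73.6, 128, 35)
(array([503.,  71.]), array([-154.2, -728.8]), -73.2, 133, 39)
(array([441.,  69.]), array([  54.2, -736. ]), -9.1, 168, 81)
(array([483.,  50.]), array([-111.1, -872. ]), -77.1, 143, 37)
```

View pics/s2c.png

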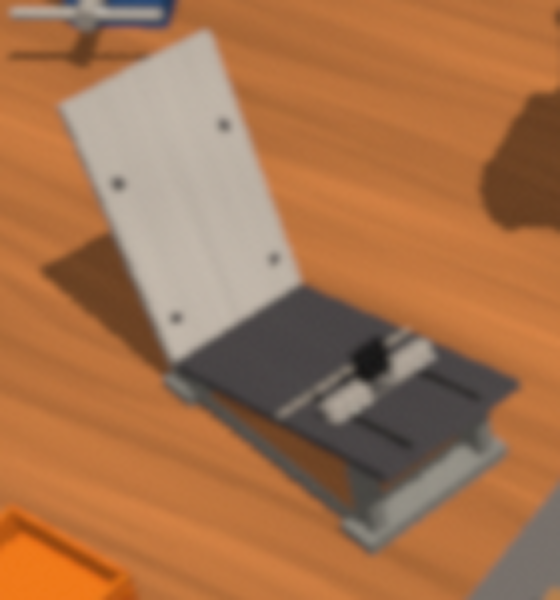

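View pics/d2c.png

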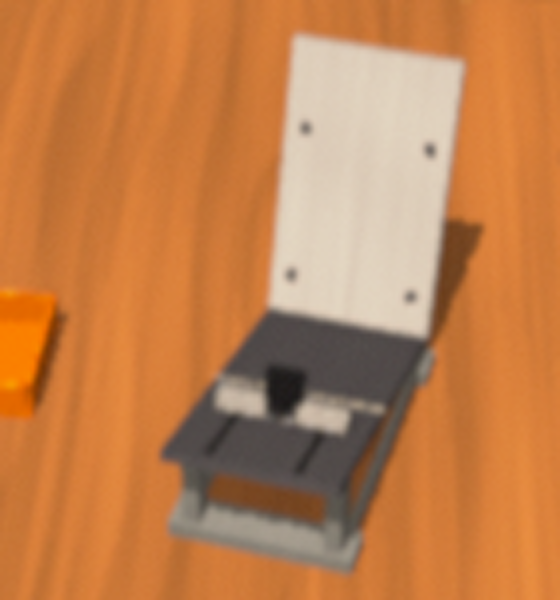

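Run:
```python
from h import *
from scipy.spatial.transform import Rotation as Ro
a=shot("scene"); b=shot("side")
S={'lowR':(175,362),'lowL':(302,285),'hiR':(390,478),'hiL':(520,382),'topR':(62,105),'topL':(208,30)}
D={'lowR':(270,310),'lowL':(428,338),'hiR':(162,458),'hiL':(345,490),'topR':(295,35),'topL':(464,62)}
M={'lowR':(60,0,0),'lowL':(-60,0,0),'hiR':(60,252,0),'hiL':(-60,252,0),'topR':(60,0,202),'topL':(-60,0,202)}
P={};
for k in S:
    x,e=tri([(a,S[k][0]/4+130,S[k][1]/4+70),(b,D[k][0]/4+230,D[k][1]/4+60)]); P[k]=x; print(k,x.round(4),np.round(e,4))
m=np.array([M[k] for k in P])/1e3; w=np.array([P[k] for k in P])
R,rs=Ro.align_vectors(w-w.mean(0),m-m.mean(0)); R=R.as_matrix(); t=w.mean(0)-R@m.mean(0)
print(R.round(3),t,"res",np.round((m@R.T+t-w)*1e3,1))
# yaw with 15deg
yaw=np.arctan2(R[1,1],R[0,1]); print("yaw of y",np.degrees(yaw),"slope",np.degrees(np.arcsin(R[2,1])))
```

```text
lowR [ 0.5315 -0.3335  0.0265] [0.0002 0.0002]
lowL [ 0.4149 -0.305   0.0258] [0.0016 0.0016]
hiR [ 0.5913 -0.0919  0.0911] [0.0001 0.0001]
hiL [ 0.4733 -0.0675  0.0896] [0.0018 0.0018]
topR [ 0.5193 -0.3841  0.2265] [0.0002 0.0002]
topL [ 0.4031 -0.356   0.2256] [0.0007 0.0007]
[[ 0.972  0.228 -0.061]
 [-0.236  0.941 -0.242]
 [ 0.002  0.249  0.968]] [ 0.47390104 -0.31912535  0.028039  ] res [[ 0.7  0.2  1.7]
 [ 0.7  0.   2.1]
 [-1.7 -4.1 -0. ]
 [-0.4 -0.3  1.2]
 [ 0.5  2.  -2.7]
 [ 0.1  2.1 -2.1]]
yaw of y 76.41276572130566 slope 14.442276531211462
```

```bash
cat >> h.py <<'E'
from scipy.spatial.transform import Rotation as Ro
def bedR(yaw):
    y=np.radians(yaw);c,s=np.cos(y),np.sin(y);C,S_=np.cos(np.radians(15)),np.sin(np.radians(15))
    Y=np.array([C*c,C*s,S_]);Z=np.array([-S_*c,-S_*s,C]);return np.c_[np.cross(Y,Z),Y,Z]
def toolR(B): return np.c_[B[:,1],B[:,0],-B[:,2]]
def goto(p,R):
    o=env.get_obs(); rv=Ro.from_matrix(R@o["orientation"].T).as_rotvec()
    print("now",o["ee_pos"].round(4),"slide",((p-o["ee_pos"])*100).round(2),"twist",rv.round(4)); return rv
E
python3 - <<'E'
from h import *
B=bedR(76.4); t=np.array([.474,-.319,.034])
goto(t+B@[0,.14,.2],toolR(B))
E
```

```text
now [0.3106 0.2389 0.4235] slide [ 18.3  -47.68 -16.  ] twist [ 0.2609 -0.0385 -0.2338]
```

>>> arm_command:
  gripper: [1, 1, 1, 1, 1, 1, 1, 1, 1, 1, 1, 1]
  slide:
    - [2, -5, 0]
    - [4, -10, 0]
    - [6, -15, 0]
    - [8, -20, 0]
    - [10, -26, 0]
    - [12, -32, 0]
    - [15, -38, 0]
    - [18.3, -44, -3]
    - [18.3, -47.7, -8]
    - [18.3, -47.7, -13]
    - [18.3, -47.7, -16]
    - [18.3, -47.7, -16]
  twist:
    - [0, 0, 0]
    - [0, 0, 0]
    - [0.06, -0.01, -0.06]
    - [0.13, -0.02, -0.12]
    - [0.2, -0.03, -0.18]
    - [0.261, -0.038, -0.234]
    - [0.261, -0.038, -0.234]
    - [0.261, -0.038, -0.234]
    - [0.261, -0.038, -0.234]
    - [0.261, -0.038, -0.234]
    - [0.261, -0.038, -0.234]
    - [0.261, -0.038, -0.234]

```text
clock: 3.52
ee_pos: [0.4922, -0.2386, 0.2596]
orientation: [[0.231, 0.971, 0.055], [0.937, -0.238, 0.256], [0.262, -0.008, -0.965]]
force: [0.8, -0.6, 0.3]
opening: 0.997
```

Run:
```python
from h import *
r=shot("wrist","w3"); print(r["o"]["ee_pos"],r["o"]["orientation"].round(4).tolist(),r["o"]["force"])
crop(r,170,120,390,330,3,"w3c")
```

```text
[ 0.49215834 -0.23859751  0.25955983] [[0.2313, 0.9713, 0.0548], [0.9369, -0.2375, 0.2564], [0.262, -0.0079, -0.965]] [ 0.82338253 -0.56689781  0.25889369]
```

View pics/w3.png

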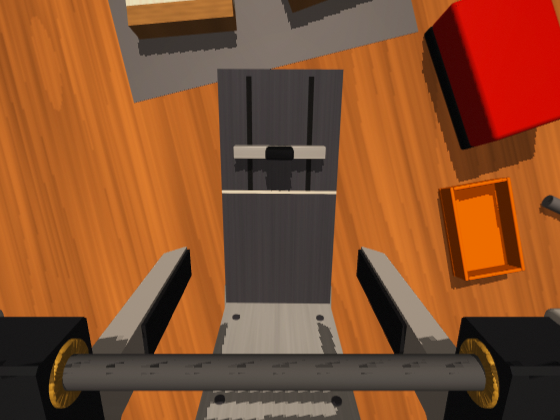

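View pics/w3c.png

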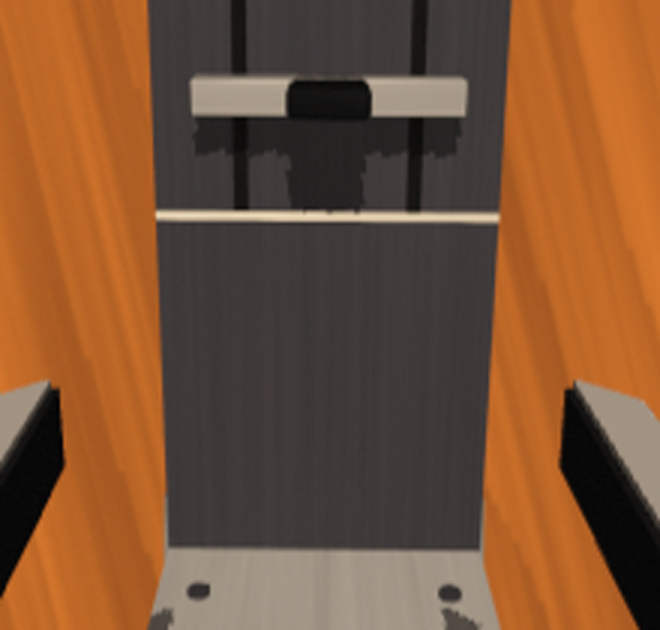

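Run:
```python
from h import *
r=shot("wrist")
px=np.array([(218.5,69.3),(343,70),(222,192),(336.7,193.5),(225.6,303),(331,303.3)],float)
m=np.array([(-60,252,0),(60,252,0),(-60,132,0),(60,132,0),(-60,0,0),(60,0,0)],float)/1e3
K=np.array([[r["fx"],0,r["cx"]],[0,r["fy"],r["cy"]],[0,0,1]])
ok,rv,tv=cv2.solvePnP(m,px,K,None)
print("reproj",(cv2.projectPoints(m,rv,tv,K,None)[0][:,0]-px).round(2).tolist())
R=r["R"]@cv2.Rodrigues(rv)[0]; t=r["R"]@tv[:,0]+r["t"]
yaw=np.degrees(np.arctan2(R[1,1],R[0,1]));print("pnp t",t.round(4),"yaw",yaw,"slope",np.degrees(np.arcsin(R[2,1])),"roll",np.degrees(np.arcsin(R[2,0])))
# in plane with known height
B=bedR(yaw); t0=t.copy(); t0[2]=.034
for _ in range(3):
    P=np.array([B.T@(onplane(r,u,v,t0,B[:,2])-t0) for u,v in px]); e=(P-m); t0=t0+B@e.mean(0)-0; t0[2]=.034
    s=np.degrees(np.polyfit(P[:,1],P[:,0],1)[0]); 
print("plane",t0,"err mm",(e*1e3).round(1).tolist())
for nm,(u,v),z in [("barfrontL",(234.5,159),.015),("barfrontR",(325,159),.015),("tabtopback",(280,146.5),.037),("tabtopfront",(280,153),.037)]:
    print(nm,((B.T@(onplane(r,u,v,t0+B[:,2]*z,B[:,2])-t0))*1e3).round(1))
```

```text
reproj [[-0.53, 0.12], [0.54, 0.19], [0.35, -0.12], [-0.2, -0.9], [0.73, 0.19], [-0.9, 0.57]]
pnp t [ 0.4792 -0.3165  0.0368] yaw 75.92211131185384 slope 14.319567200007468 roll -0.08891870101997076
plane [ 0.47925648 -0.31638612  0.034     ] err mm [[0.5, 0.7, 0.0], [-0.6, 0.8, 0.0], [-0.6, 0.2, 0.0], [0.5, -0.6, 0.0], [-1.3, -0.9, 0.0], [1.5, -0.2, 0.0]]
barfrontL [-44.7 169.3  15. ]
barfrontR [ 44.2 169.9  15. ]
tabtopback [ -0.5 184.3  37. ]
tabtopfront [ -0.4 178.4  37. ]
```

```bash
cat >> h.py <<'E'
YAW=75.92; T0=np.array([.47926,-.31639,.034]); B=bedR(YAW)
def bed(p): return B.T@(np.asarray(p)-T0)
def wbed(*m): return T0+B@(np.array(m)/1e3)
E
python3 - <<'E'
from h import *
print("tcp in bed",bed(env.get_obs()["ee_pos"])*1e3)
goto(wbed(-.4,177,100),toolR(B));goto(wbed(-.4,177,41),toolR(B))
E
```

```text
tcp in bed [ -4.78016295 135.62431833 202.24403833]
now [ 0.4938 -0.2389  0.2645] slide [ 2.04  6.34 -8.81] twist [ 0.0004  0.0004 -0.0072]
now [ 0.4938 -0.2389  0.2645] slide [  2.41   7.82 -14.5 ] twist [ 0.0004  0.0004 -0.0072]
```

Run:
```python
from h import *
r=shot("wrist","w4"); print(r["o"]["ee_pos"],r["o"]["joint_vel"].round(2))
g=cv2.cvtColor(r["frame"],cv2.COLOR_RGB2GRAY); print(env.get_obs()["ee_pos"])
crop(r,200,50,360,190,5,"w4a");crop(r,200,180,360,320,5,"w4b")
```

```text
[ 0.49375919 -0.23893181  0.2644549 ] [ 0.64 -1.32 -2.09  0.16 -0.09  0.05]
[ 0.49414404 -0.23893259  0.26559926]
```

View pics/w4a.png

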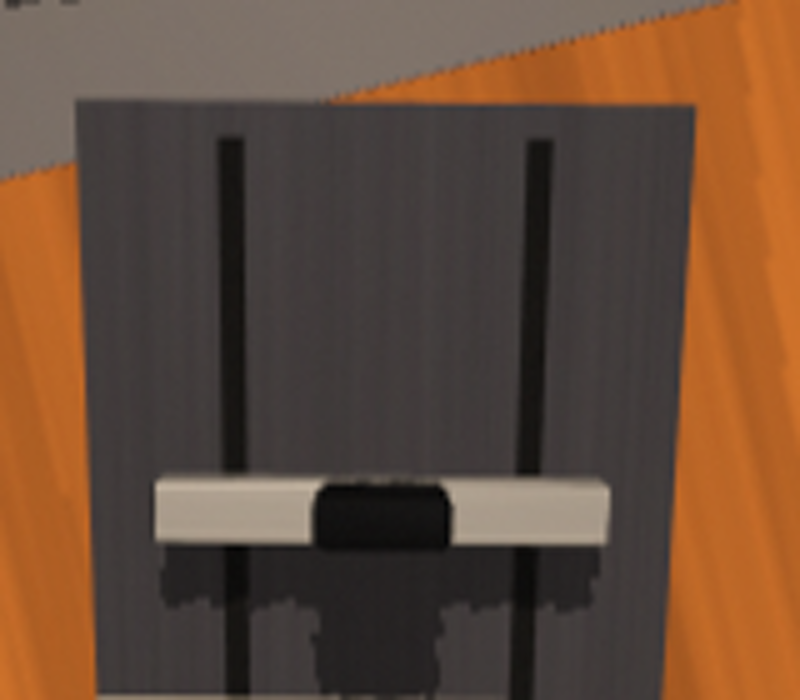

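View pics/w4b.png

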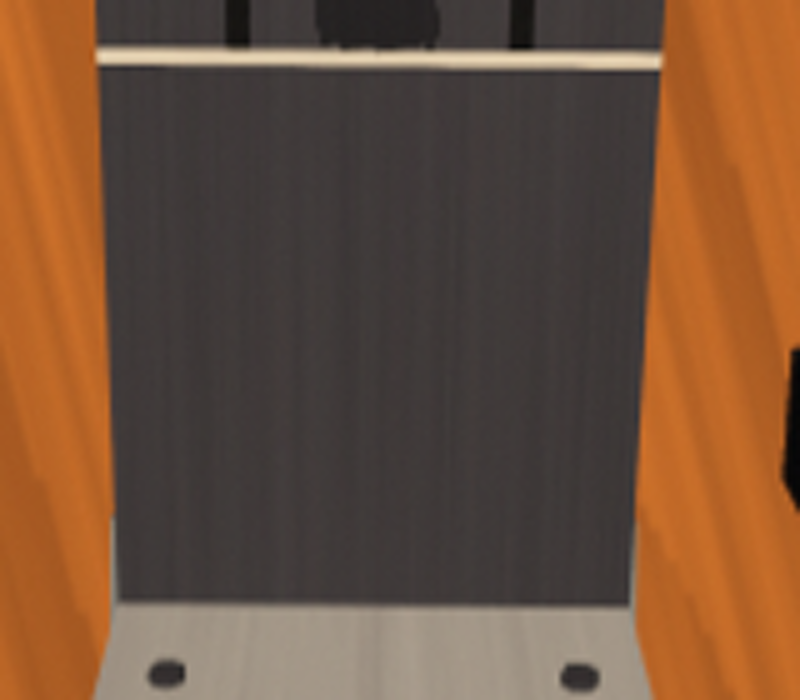

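```bash
cat > m.py <<'E'
from h import *
def solve(r,px,m):
    px=np.array(px,float);m=np.array(m,float)/1e3
    K=np.array([[r["fx"],0,r["cx"]],[0,r["fy"],r["cy"]],[0,0,1]])
    ok,rv,tv=cv2.solvePnP(m,px,K,None)
    print("reproj",(cv2.projectPoints(m,rv,tv,K,None)[0][:,0]-px).round(2).tolist())
    R=r["R"]@cv2.Rodrigues(rv)[0]; t=r["R"]@tv[:,0]+r["t"]
    yaw=np.degrees(np.arctan2(R[1,1],R[0,1]));print("pnp t",t.round(4),"yaw",yaw.round(2),"slope",np.degrees(np.arcsin(R[2,1])).round(2),"roll",np.degrees(np.arcsin(R[2,0])).round(2))
    t0=t.copy(); t0[2]=.034
    B=bedR(yaw)
    for _ in range(4):
        P=np.array([B.T@(onplane(r,u,v,t0,B[:,2])-t0) for u,v in px]); e=P-m; t0=t0+B@e.mean(0); t0[2]=.034
    print("plane",t0.round(4),"err mm",(e*1e3).round(1).tolist())
    return t0,yaw,B
E
python3 - <<'E'
from m import *
r=shot("wrist"); d=np.array([ 0.49375919,-0.23893181,0.2644549])-r["o"]["ee_pos"]; print(d,r["o"]["joint_vel"].round(2)); r["t"]=r["t"]+d
t0,yaw,b=solve(r,[(215.2,70.2),(338.8,71.2),(219.4,191.4),(332.4,192.4),(223.4,300.4),(326,301)],[(-60,252,0),(60,252,0),(-60,132,0),(60,132,0),(-60,0,0),(60,0,0)])
for nm,(u,v),z in [("barfrontL",(231.2,158.6),.015),("barfrontR",(321.6,159.2),.015),("tabtopback",(276,146.8),.037),("tabtopfront",(276,160),.037),("barbacktop",(231.6,146),.015)]:
    print(nm,((b.T@(onplane(r,u,v,t0+b[:,2]*z,b[:,2])-t0))*1e3).round(1))
E
```

```text
[-3.84851908e-04  7.75408081e-07 -1.14435606e-03] [ 0.42 -0.86 -0.85 -0.04 -0.13  0.05]
reproj [[-0.28, 0.08], [0.35, 0.14], [0.13, -0.19], [-0.27, -0.34], [0.29, 0.12], [-0.22, 0.2]]
pnp t [ 0.4775 -0.3155  0.0324] yaw 75.95 slope 14.89 roll 0.04
plane [ 0.4775 -0.3155  0.034 ] err mm [[0.6, -0.5, 0.0], [-0.7, -0.5, 0.0], [0.2, -0.2, 0.0], [0.0, -0.3, 0.0], [-0.1, 0.7, -0.0], [-0.0, 0.8, 0.0]]
barfrontL [-44.6 169.   15. ]
barfrontR [ 44.7 169.1  15. ]
tabtopback [ -0.7 183.4  37. ]
tabtopfront [ -0.5 171.3  37. ]
barbacktop [-43.9 181.3  15. ]
```

```bash
sed -i 's/^YAW=.*/YAW=75.95; T0=np.array([.4775,-.3155,.034]); B=bedR(YAW)/' h.py
python3 - <<'E'
from h import *
print("tcp in bed",bed(env.get_obs()["ee_pos"])*1e3)
goto(wbed(-.4,176,100),toolR(B));goto(wbed(-.4,176,42),toolR(B))
E
```

```text
tcp in bed [ -2.3030826  135.84710465 203.85396573]
now [ 0.4943 -0.2388  0.2661] slide [ 1.78  6.32 -8.99] twist [ 0.0027  0.0031 -0.0075]
now [ 0.4943 -0.2388  0.2661] slide [  2.14   7.78 -14.59] twist [ 0.0027  0.0031 -0.0075]
```

>>> arm_command:
  gripper: [0.6, 0.6, 0.6, 0.6, 0.6, 0.6, 0.6, 0.6, 0.6, 0.6, 0.6, 0.6]
  slide:
    - [0.9, 3.2, -4.5]
    - [1.78, 6.3, -9]
    - [1.78, 6.3, -9]
    - [1.78, 6.3, -9]
    - [1.9, 6.8, -10.9]
    - [2.0, 7.3, -12.7]
    - [2.1, 7.6, -13.8]
    - [2.14, 7.78, -14.4]
    - [2.14, 7.78, -14.4]
    - [2.14, 7.78, -14.4]
    - [2.14, 7.78, -14.4]
    - [2.14, 7.78, -14.4]
  twist:
    - [0.003, 0.003, -0.008]
    - [0.003, 0.003, -0.008]
    - [0.003, 0.003, -0.008]
    - [0.003, 0.003, -0.008]
    - [0.003, 0.003, -0.008]
    - [0.003, 0.003, -0.008]
    - [0.003, 0.003, -0.008]
    - [0.003, 0.003, -0.008]
    - [0.003, 0.003, -0.008]
    - [0.003, 0.003, -0.008]
    - [0.003, 0.003, -0.008]
    - [0.003, 0.003, -0.008]

```text
clock: 5.22
ee_pos: [0.5159, -0.1612, 0.1224]
orientation: [[0.235, 0.97, 0.064], [0.937, -0.243, 0.251], [0.259, 0.001, -0.966]]
force: [0.2, -0.9, -0.1]
opening: 0.599
```

Run:
```python
from h import *
r=shot("wrist","w5")
print("tcp in bed",bed(r["o"]["ee_pos"])*1e3,r["o"]["force"],r["o"]["opening"],r["o"]["joint_vel"].round(2))
```

```text
tcp in bed [ -0.25311802 176.44698183  44.20724198] [ 0.18445968 -0.89340301 -0.05757428] 0.5992133697392775 [-0.03  0.07  0.13 -0.03 -0.07  0.04]
```

View pics/w5.png

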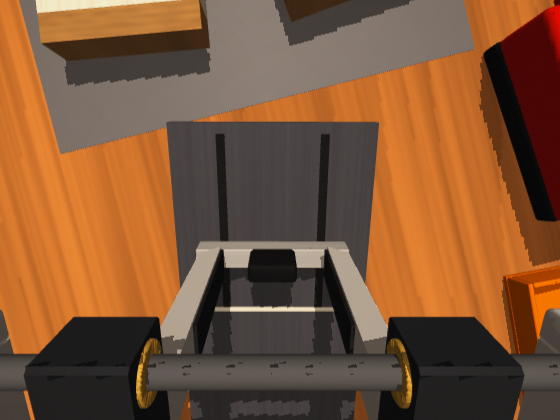

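>>> arm_command:
  gripper: [0.2, 0.1, 0.1, 0.1, 0.1, 0.1]
  slide:
    - [0, 0, 0]
    - [0, 0, 0]
    - [0, 0, 0]
    - [0, 0, 0]
    - [0, 0, 0]
    - [0, 0, 0]
  twist:
    - [0, 0, 0]
    - [0, 0, 0]
    - [0, 0, 0]
    - [0, 0, 0]
    - [0, 0, 0]
    - [0, 0, 0]

```text
clock: 6.02
ee_pos: [0.5151, -0.1609, 0.1223]
orientation: [[0.235, 0.97, 0.062], [0.937, -0.243, 0.252], [0.259, -0.001, -0.966]]
force: [-4.5, 0.7, 2.6]
opening: 0.271
```

Run:
```python
from h import *
r=shot("wrist","w6")
print("tcp in bed",bed(r["o"]["ee_pos"])*1e3,r["o"]["force"],r["o"]["opening"]*94,r["o"]["joint_vel"].round(2))
crop(r,190,220,360,380,4,"w6c")
```

```text
tcp in bed [ -1.0255847  176.49275516  44.07997915] [-4.52392989  0.709055    2.56491974] 25.43632293823174 [ 0.03 -0.01 -0.07  0.08 -0.03  0.15]
```

View pics/w6c.png

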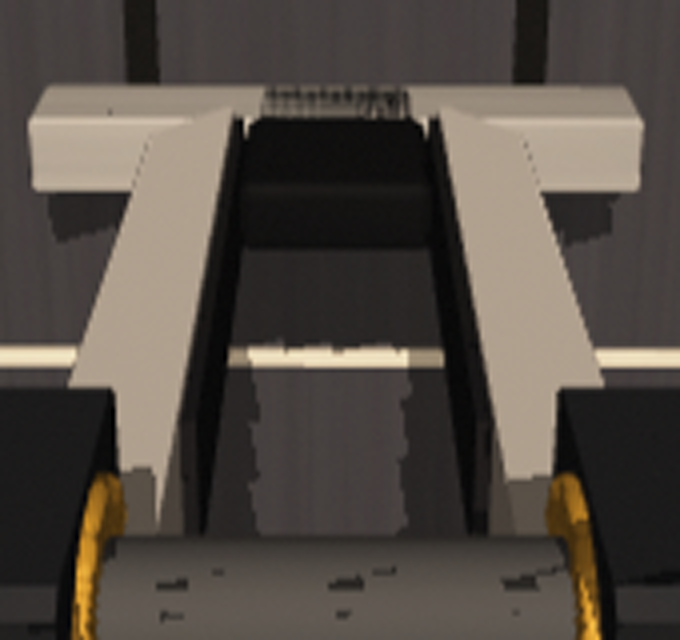

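>>> arm_command:
  gripper: [0.1, 0.1, 0.1, 0.1, 0.1, 0.1, 0.1, 0.1, 0.1, 0.1]
  slide:
    - [-0.1, -0.4, -0.11]
    - [-0.2, -0.8, -0.22]
    - [-0.3, -1.2, -0.33]
    - [-0.4, -1.6, -0.44]
    - [-0.5, -2.0, -0.55]
    - [-0.6, -2.4, -0.66]
    - [-0.7, -2.8, -0.77]
    - [-0.8, -3.19, -0.88]
    - [-0.8, -3.19, -0.88]
    - [-0.8, -3.19, -0.88]
  twist:
    - [0, 0, 0]
    - [0, 0, 0]
    - [0, 0, 0]
    - [0, 0, 0]
    - [0, 0, 0]
    - [0, 0, 0]
    - [0, 0, 0]
    - [0, 0, 0]
    - [0, 0, 0]
    - [0, 0, 0]

```text
clock: 7.32
ee_pos: [0.5076, -0.1908, 0.1141]
orientation: [[0.234, 0.97, 0.063], [0.936, -0.242, 0.256], [0.263, -0.001, -0.965]]
force: [-2.7, 6.2, 4.3]
opening: 0.271
```

Run:
```python
from h import *
r=shot("wrist","w7")
print("tcp in bed",bed(r["o"]["ee_pos"])*1e3,r["o"]["force"],r["o"]["opening"]*94,r["o"]["joint_vel"].round(2))
crop(r,190,220,360,380,4,"w7c")
```

```text
tcp in bed [ -1.11330137 144.66010097  44.16091867] [-2.70177773  6.21427626  4.26198882] 25.48351877675276 [ 0.   -0.1   0.03 -0.04 -0.06 -0.04]
```

View pics/w7c.png

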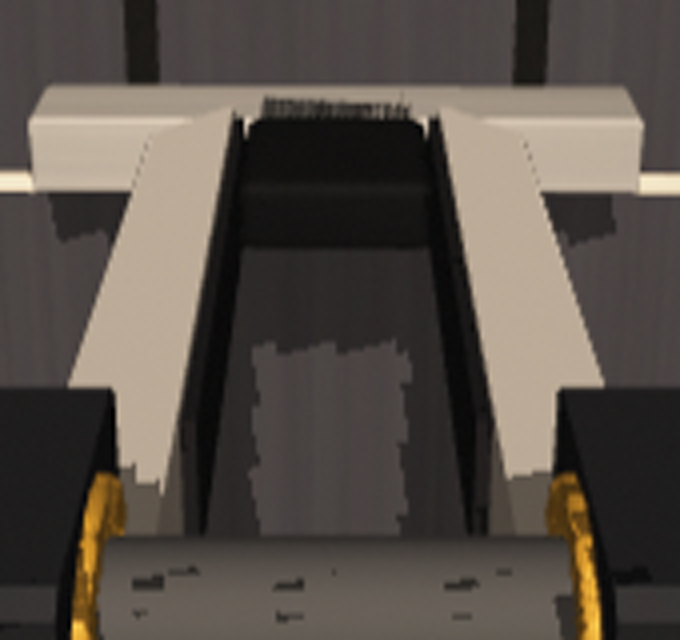

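Run:
```python
from h import *
r=shot("wrist")
print(bed(r["o"]["ee_pos"])*1e3)
for nm,(u,v),z in [("barfrontL",(200,267.3),15),("barfrontR",(348,267.3),15),("lineL",(194,265.3),0),("lineR",(356,266),0),("barbacktop",(275,249.7),15),("barbackbot",(275,241.3),0),("tabfront",(272,281.5),37),("tabback",(272,265),37)]:
    print(nm,(bed(onplane(r,u,v,wbed(0,0,z),B[:,2]))*1e3).round(1))
```

```text
[ -1.11621121 144.6151824   44.14883538]
barfrontL [-44.2 138.8  15. ]
barfrontR [ 42.6 138.9  15. ]
lineL [-51.4 132.9  -0. ]
lineR [ 51.1 132.5  -0. ]
barbacktop [ -0.2 150.   15. ]
barbackbot [ -0.2 149.2  -0. ]
tabfront [ -1.9 141.4  37. ]
tabback [ -1.9 150.8  37. ]
```

>>> arm_command:
  gripper: [0.1, 0.1, 0.1, 0.1, 0.1]
  slide:
    - [-0.07, -0.28, -0.08]
    - [-0.12, -0.47, -0.13]
    - [-0.16, -0.62, -0.17]
    - [-0.16, -0.62, -0.17]
    - [-0.16, -0.62, -0.17]
  twist:
    - [0, 0, 0]
    - [0, 0, 0]
    - [0, 0, 0]
    - [0, 0, 0]
    - [0, 0, 0]

```text
clock: 8.05
ee_pos: [0.5065, -0.1948, 0.113]
orientation: [[0.232, 0.971, 0.063], [0.935, -0.241, 0.261], [0.268, -0.001, -0.963]]
force: [-2.6, 6.2, 3.8]
opening: 0.273
```

Run:
```python
from h import *
r=shot("wrist","w8")
print("tcp in bed",bed(r["o"]["ee_pos"])*1e3,r["o"]["force"],r["o"]["opening"]*94,r["o"]["joint_vel"].round(2))
crop(r,190,220,360,380,4,"w8c")
```

```text
tcp in bed [ -1.15478197 140.36594333  44.14852991] [-2.56669935  6.19540335  3.75709945] 25.697046127485006 [ 0.04  0.01 -0.02  0.09 -0.05  0.  ]
```

View pics/w8c.png

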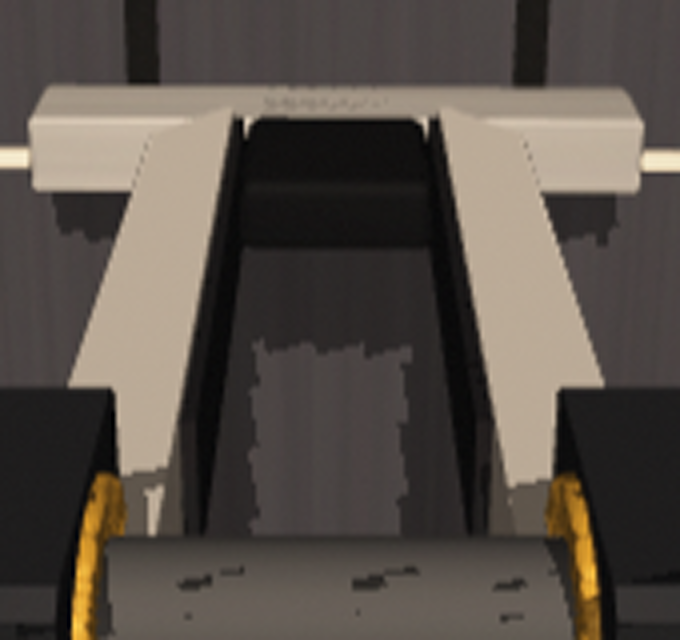

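>>> arm_command:
  gripper: [0.1, 0.1, 0.1, 0.1]
  slide:
    - [-0.05, -0.2, -0.05]
    - [-0.07, -0.29, -0.08]
    - [-0.07, -0.29, -0.08]
    - [-0.07, -0.29, -0.08]
  twist:
    - [-0.005, 0, 0]
    - [-0.009, 0, 0]
    - [-0.009, 0, 0]
    - [-0.009, 0, 0]

```text
clock: 8.6
ee_pos: [0.5064, -0.1953, 0.1128]
orientation: [[0.231, 0.971, 0.064], [0.936, -0.239, 0.257], [0.265, 0.001, -0.964]]
force: [-2.1, 5.3, 3.5]
opening: 0.27
```

Run:
```python
from h import *
r=shot("wrist","w9")
print("tcp in bed",bed(r["o"]["ee_pos"])*1e3,r["o"]["force"],r["o"]["opening"]*94,r["o"]["orientation"].round(3).tolist())
crop(r,190,220,360,380,4,"w9c")
```

```text
tcp in bed [ -1.18052113 139.75358738  44.14910544] [-2.10922959  5.31402203  3.48267028] 25.398706642896233 [[0.231, 0.971, 0.064], [0.936, -0.239, 0.257], [0.265, 0.001, -0.964]]
```

View pics/w9c.png

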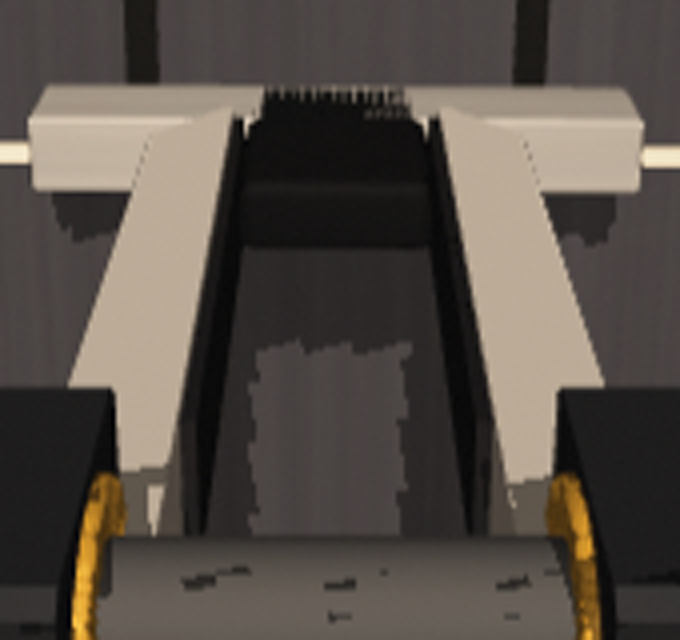

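>>> arm_command:
  gripper: [0.6, 0.6, 0.6, 0.6, 0.6, 0.7, 0.9, 1, 1, 1, 1]
  slide:
    - [0, 0, 0]
    - [0, 0, 0]
    - [0, 0, 0]
    - [-0.13, -0.5, 1.93]
    - [-0.32, -1.25, 4.8]
    - [-0.6, -2.3, 9]
    - [-0.85, -3.3, 13]
    - [-0.98, -3.9, 15.1]
    - [-0.98, -3.9, 15.1]
    - [-0.98, -3.9, 15.1]
    - [-0.98, -3.9, 15.1]
  twist:
    - [0, 0, 0]
    - [0, 0, 0]
    - [0, 0, 0]
    - [0, 0, 0]
    - [0, 0, 0]
    - [0, 0, 0]
    - [0, 0, 0]
    - [0, 0, 0]
    - [0, 0, 0]
    - [0, 0, 0]
    - [0, 0, 0]

```text
clock: 10.02
ee_pos: [0.4962, -0.2337, 0.262]
orientation: [[0.231, 0.971, 0.062], [0.936, -0.239, 0.259], [0.266, -0.002, -0.964]]
force: [0.0, 0.7, -0.7]
opening: 1.0
```

Run:
```python
from h import *
import pickle
r=shot("wrist","w10"); pickle.dump(r,open("w10.pkl","wb"))
print("tcp in bed",bed(r["o"]["ee_pos"])*1e3,r["o"]["force"],r["o"]["joint_vel"].round(2))
crop(r,200,50,360,190,5,"w10a");crop(r,200,180,360,320,5,"w10b")
```

```text
tcp in bed [ -1.72918571 139.9912813  198.5223466 ] [ 0.03267761  0.69168596 -0.72685829] [ 0.11 -0.04 -0.22  0.08  0.18  0.04]
```

View pics/w10a.png

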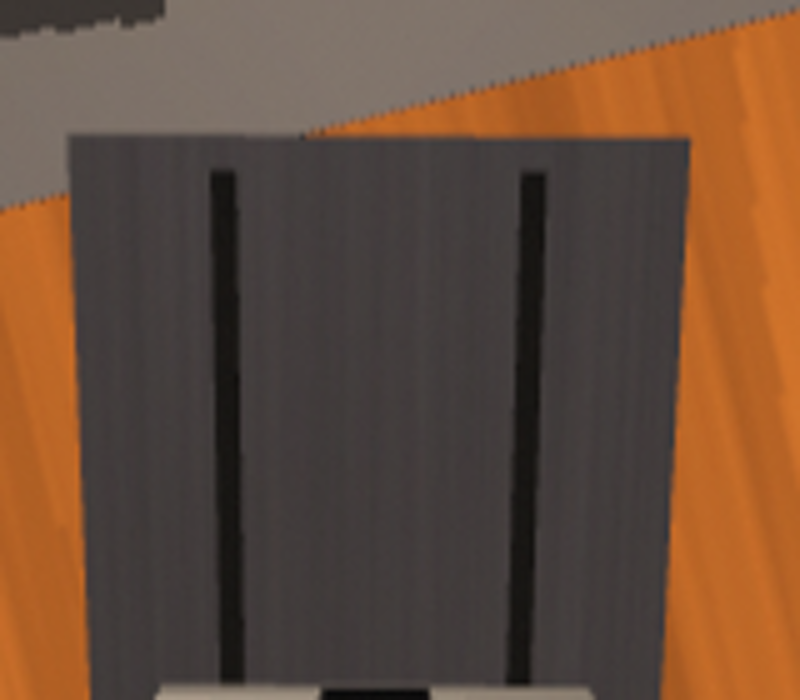

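View pics/w10b.png

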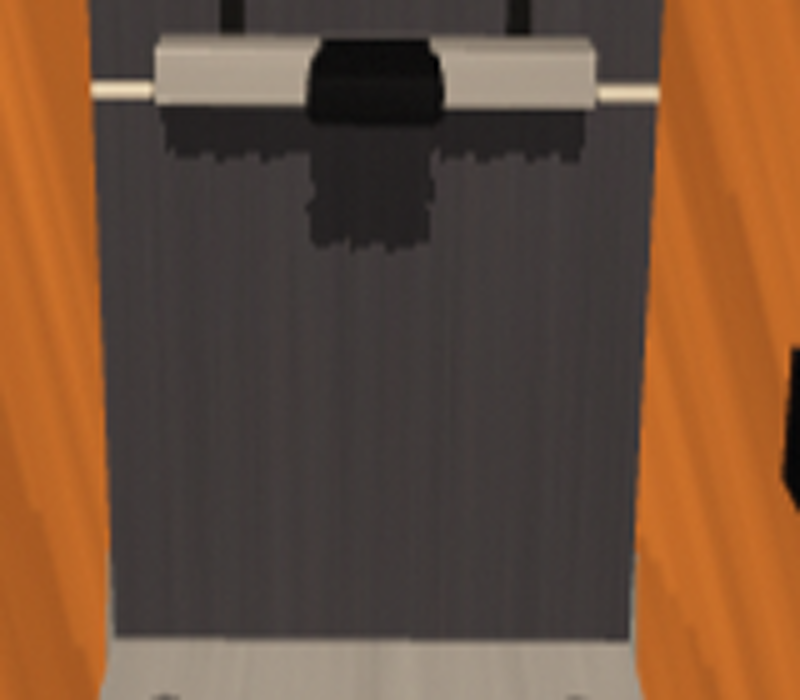

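Run:
```python
from m import *
import pickle
r=pickle.load(open("w10.pkl","rb"))
t0,yaw,b=solve(r,[(213.6,77),(338,78),(218.2,198),(331.8,198.8),(222.8,307.4),(326.2,308.2)],[(-60,252,0),(60,252,0),(-60,132,0),(60,132,0),(-60,0,0),(60,0,0)])
for nm,(u,v),z in [("line",(275,198.4),0),("barfrontL",(231.2,201.2),.015),("barfrontR",(319.2,201.6),.015),("tabtopfront",(275,204.8),.037),("barbacktop",(231.6,189.4),.015),("barbackbot",(276,187.2),0)]:
    print(nm,((b.T@(onplane(r,u,v,t0+b[:,2]*z,b[:,2])-t0))*1e3).round(1))
```

```text
reproj [[-0.11, 0.2], [0.18, -0.22], [0.25, -0.05], [-0.11, -0.15], [0.16, 0.14], [-0.39, 0.1]]
pnp t [ 0.4769 -0.3151  0.0324] yaw 75.86 slope 14.95 roll 0.17
plane [ 0.4769 -0.3151  0.034 ] err mm [[0.4, -0.4, 0.0], [-0.5, -0.7, -0.0], [-0.0, -0.0, -0.0], [-0.2, -0.2, -0.0], [0.1, 0.8, -0.0], [0.2, 0.6, -0.0]]
line [-1.000e-01  1.319e+02 -0.000e+00]
barfrontL [-44.5 132.6  15. ]
barfrontR [ 44.7 132.7  15. ]
tabtopfront [-1.000e-01  1.352e+02  3.700e+01]
barbacktop [-43.7 144.8  15. ]
barbackbot [  0.9 144.   -0. ]
```

```bash
sed -i 's/^YAW=.*/YAW=75.9; T0=np.array([.4770,-.3152,.034]); B=bedR(YAW)/' h.py
cat >> h.py <<'E'
def pickR(psi):
    a=np.radians(psi);c,s=np.cos(a),np.sin(a); return np.array([[c,s,0],[s,-c,0],[0,0,-1.]])
def look():
    for n in ("side","scene"):
        r=shot(n)
        for c in cartons(r,amin=80):
            x,y=c[1]
            if 350<x<760 and -60<y<420 and 90<c[3]<150: print(n,c)
E
python3 - <<'E'
from h import *
look()
goto(np.array([.633,.0545,.17]),pickR(5))
E
```

```text
side (array([324., 321.]), array([447.3, 302.9]), 0.2, 122, 16)
side (array([236., 318.]), array([633.1, 308.2]), 7.1, 122, 17)
side (array([255., 272.]), array([606. , 181.1]), -6.6, 124, 17)
side (array([324., 233.]), array([450.5,  52.6]), -9.0, 124, 17)
side (array([250., 231.]), array([633. ,  54.3]), 3.4, 122, 17)
scene (array([360., 284.]), array([641.1, 307.2]), 7.2, 138, 17)
scene (array([317., 251.]), array([607.9, 179.9]), -5.2, 127, 19)
scene (array([267., 239.]), array([639.9,  53.9]), 6.7, 138, 19)
scene (array([387., 226.]), array([452. , 301.2]), -0.3, 127, 18)
scene (array([301., 190.]), array([452.9,  51. ]), -8.3, 125, 18)
now [ 0.4964 -0.2339  0.2628] slide [13.66 28.84 -9.28] twist [-0.187   0.2172 -1.234 ]
```

>>> arm_command:
  gripper: [1, 1, 1, 1, 1, 1, 1, 1, 1, 1, 1, 1]
  slide:
    - [1.5, 3, 0]
    - [3, 6, 0]
    - [4.5, 9.5, 0]
    - [6, 13, 0]
    - [7.5, 17, 0]
    - [9, 21, -2]
    - [11, 25, -4]
    - [13.7, 28.8, -7]
    - [13.7, 28.8, -9.3]
    - [13.7, 28.8, -9.3]
    - [13.7, 28.8, -9.3]
    - [13.7, 28.8, -9.3]
  twist:
    - [-0.023, 0.027, -0.154]
    - [-0.047, 0.054, -0.308]
    - [-0.07, 0.081, -0.463]
    - [-0.093, 0.109, -0.617]
    - [-0.117, 0.136, -0.771]
    - [-0.14, 0.163, -0.925]
    - [-0.164, 0.19, -1.08]
    - [-0.187, 0.217, -1.234]
    - [-0.187, 0.217, -1.234]
    - [-0.187, 0.217, -1.234]
    - [-0.187, 0.217, -1.234]
    - [-0.187, 0.217, -1.234]

```text
clock: 11.68
ee_pos: [0.634, 0.0534, 0.172]
orientation: [[0.996, 0.086, 0.004], [0.086, -0.996, -0.0], [0.004, 0.0, -1.0]]
force: [0.2, 0.2, 0.2]
opening: 0.998
```

Run:
```python
from h import *
r=shot("wrist","w11"); o=r["o"]; print(o["ee_pos"],o["joint_positions"].round(1),o["joint_vel"].round(1))
for c in cartons(r): print(c)
goto(np.array([.633,.0545,.03]),pickR(5))
```

```text
[0.63403266 0.05335112 0.17203387] [-0.3 16.7 71.1 -0.  91.9 84.8] [-0.1 -0.   0.1  0.1  0.  -0. ]
(array([251., 405.]), array([413.1,  59.2]), -9.0, 41, 14)
(array([269., 340.]), array([494.7,  46.3]), -8.9, 32, 14)
(array([129., 220.]), array([606.6, 181.4]), -6.2, 121, 14)
(array([272., 203.]), array([633.2,  54.6]), 6.2, 120, 14)
now [0.634  0.0534 0.1719] slide [ -0.1    0.11 -14.19] twist [0.0001 0.0035 0.0011]
```

View pics/w11.png

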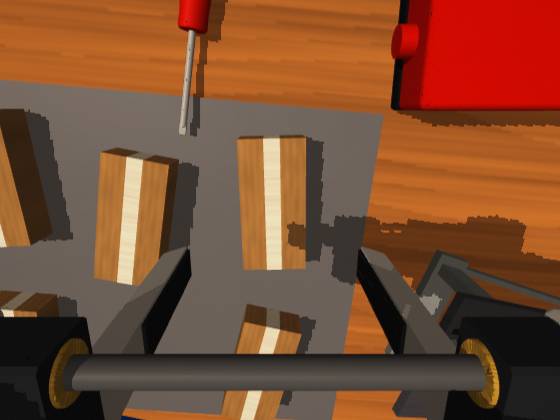

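>>> arm_command:
  gripper: [1, 1, 1, 1, 1, 1, 0.4, 0.4, 0.4, 0.4, 0.4, 0.4]
  slide:
    - [-0.08, 0.12, -4]
    - [-0.08, 0.12, -8]
    - [-0.08, 0.12, -12]
    - [-0.08, 0.12, -14.1]
    - [-0.08, 0.12, -14.1]
    - [-0.08, 0.12, -14.1]
    - [-0.08, 0.12, -14.1]
    - [-0.08, 0.12, -14.1]
    - [-0.08, 0.12, -14.1]
    - [-0.08, 0.12, -14.1]
    - [-0.08, 0.12, -14.1]
    - [-0.08, 0.12, -14.1]
  twist:
    - [0, 0.003, 0.02]
    - [0, 0.003, 0.02]
    - [0, 0.003, 0.02]
    - [0, 0.003, 0.02]
    - [0, 0.003, 0.02]
    - [0, 0.003, 0.02]
    - [0, 0.003, 0.02]
    - [0, 0.003, 0.02]
    - [0, 0.003, 0.02]
    - [0, 0.003, 0.02]
    - [0, 0.003, 0.02]
    - [0, 0.003, 0.02]

```text
clock: 13.22
ee_pos: [0.6332, 0.0545, 0.0311]
orientation: [[0.994, 0.106, 0.001], [0.106, -0.994, -0.0], [0.001, 0.0, -1.0]]
force: [-1.6, 0.3, 1.7]
opening: 0.611
```

Run:
```python
from h import *
o=env.get_obs(); print(o["ee_pos"],o["opening"]*94,o["force"])
goto(np.array([.633,.0545,.22]),pickR(6.2))
for i in (0,):
    z=34*i+17+13
    goto(wbed(0,120,z+110),toolR(B)); goto(wbed(0,63,z+50),toolR(B)); goto(wbed(0,63,z),toolR(B))
```

```text
[0.63323429 0.05449722 0.03107354] 57.434763940471264 [-1.57326551  0.30706189  1.73908954]
now [0.6332 0.0545 0.0311] slide [-0.02  0.   18.89] twist [0.0002 0.0007 0.0019]
now [0.6332 0.0545 0.0311] slide [-13.68 -29.24  16.92] twist [ 0.1825 -0.2096  1.2112]
now [0.6332 0.0545 0.0311] slide [-14.65 -33.08   9.65] twist [ 0.1825 -0.2096  1.2112]
now [0.6332 0.0545 0.0311] slide [-14.33 -31.82   4.82] twist [ 0.1825 -0.2096  1.2112]
```

>>> arm_command:
  gripper: [0.4, 0.4, 0.4, 0.4, 0.4, 0.4, 0.4, 0.4, 0.4, 0.4, 0.4, 0.4]
  slide:
    - [0, 0, 5]
    - [0, 0, 11]
    - [-1, -2, 17]
    - [-3, -6, 18]
    - [-5, -10, 18]
    - [-7, -15, 18]
    - [-9, -20, 18]
    - [-11.5, -25, 18]
    - [-13.7, -29.2, 17]
    - [-13.7, -29.2, 17]
    - [-13.7, -29.2, 17]
    - [-13.7, -29.2, 17]
  twist:
    - [0, 0, 0]
    - [0, 0, 0]
    - [0.02, -0.023, 0.135]
    - [0.041, -0.047, 0.269]
    - [0.061, -0.07, 0.404]
    - [0.081, -0.093, 0.538]
    - [0.101, -0.116, 0.673]
    - [0.122, -0.14, 0.807]
    - [0.142, -0.163, 0.942]
    - [0.162, -0.186, 1.077]
    - [0.1825, -0.2096, 1.211]
    - [0.1825, -0.2096, 1.211]

```text
clock: 14.72
ee_pos: [0.4958, -0.238, 0.1999]
orientation: [[0.238, 0.969, 0.062], [0.936, -0.246, 0.252], [0.259, -0.002, -0.966]]
force: [0.6, -0.5, -1.2]
opening: 0.615
```

Run:
```python
from h import *
r=shot("wrist","w12");o=r["o"]; print(bed(o["ee_pos"])*1e3,o["opening"]*94,o["force"])
z=31
goto(wbed(0,63,z+40),toolR(B)); goto(wbed(0,63,z),toolR(B))
```

```text
[ -0.56036573 119.73336555 139.65654894] 57.78979729460495 [ 0.63363827 -0.4659127  -1.23578496]
now [ 0.496  -0.2376  0.2002] slide [-0.86 -3.64 -8.14] twist [-0.0005 -0.0016  0.0028]
now [ 0.496  -0.2376  0.2002] slide [ -0.61  -2.64 -12.  ] twist [-0.0005 -0.0016  0.0028]
```

View pics/w12.png

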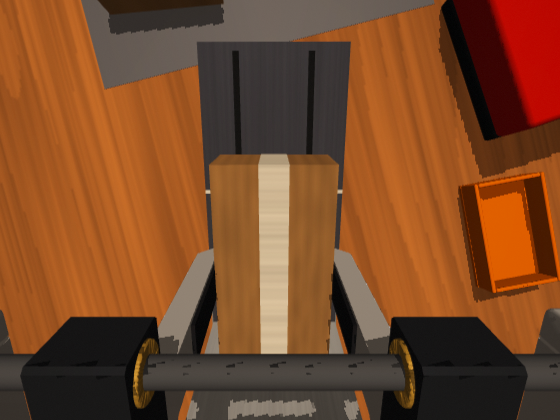

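>>> arm_command:
  gripper: [0.4, 0.4, 0.4, 0.4, 0.4, 0.4, 0.4, 0.4, 0.4, 0.4, 0.4]
  slide:
    - [-0.6, -2.5, -2]
    - [-1, -4.2, -4]
    - [-0.9, -3.9, -6.2]
    - [-0.86, -3.64, -8.1]
    - [-0.86, -3.64, -8.1]
    - [-0.8, -3.4, -9.1]
    - [-0.74, -3.14, -10.1]
    - [-0.67, -2.88, -11.1]
    - [-0.61, -2.64, -12]
    - [-0.61, -2.64, -12]
    - [-0.61, -2.64, -12]
  twist:
    - [0, 0, 0]
    - [0, 0, 0]
    - [0, 0, 0]
    - [0, 0, 0]
    - [0, 0, 0]
    - [0, 0, 0]
    - [0, 0, 0]
    - [0, 0, 0]
    - [0, 0, 0]
    - [0, 0, 0]
    - [0, 0, 0]

```text
clock: 16.15
ee_pos: [0.4899, -0.2639, 0.08]
orientation: [[0.238, 0.969, 0.062], [0.936, -0.246, 0.251], [0.259, -0.002, -0.966]]
force: [-0.5, -0.1, -2.0]
opening: 0.615
```

Run:
```python
from h import *
r=shot("wrist","w13");o=r["o"]; print(bed(o["ee_pos"])*1e3,o["opening"]*94,o["force"], (toolR(B).T@o["orientation"]).round(3).tolist())
```

```text
[1.58333042e-02 6.30113828e+01 3.07700303e+01] 57.81564194508109 [-0.48636812 -0.13338026 -2.03307099] [[1.0, -0.003, 0.0], [0.003, 1.0, -0.001], [-0.0, 0.001, 1.0]]
```

View pics/w13.png

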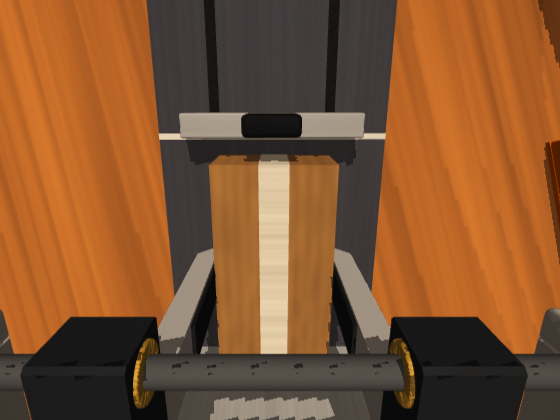

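>>> arm_command:
  gripper: [0.4, 0.4, 0.7, 0.8, 0.8, 0.8, 0.8, 0.8, 1, 1, 1, 1]
  slide:
    - [0.02, 0.06, -0.22]
    - [0.02, 0.06, -0.22]
    - [0.02, 0.06, -0.22]
    - [0.02, 0.06, -0.22]
    - [0.02, 0.06, -0.22]
    - [-0.15, -0.6, 2.3]
    - [-0.38, -1.5, 5.8]
    - [-0.6, -2, 9.7]
    - [0.5, 2, 14]
    - [1.2, 4.6, 18]
    - [1.2, 4.6, 18]
    - [1.2, 4.6, 18]
  twist:
    - [0, 0, 0]
    - [0, 0, 0]
    - [0, 0, 0]
    - [0, 0, 0]
    - [0, 0, 0]
    - [0, 0, 0]
    - [0, 0, 0]
    - [0, 0, 0]
    - [0, 0, 0]
    - [0, 0, 0]
    - [0, 0, 0]
    - [0, 0, 0]

```text
clock: 17.7
ee_pos: [0.5015, -0.2181, 0.2588]
orientation: [[0.239, 0.969, 0.061], [0.936, -0.246, 0.252], [0.259, -0.003, -0.966]]
force: [0.3, -0.4, -0.7]
opening: 1.004
```

Run:
```python
from h import *
import pickle
r=shot("wrist","w14");o=r["o"]; pickle.dump(r,open("w14.pkl","wb")); print(bed(o["ee_pos"])*1e3,o["opening"]*94,o["force"],o["joint_vel"].round(1))
crop(r,190,120,360,320,3,"w14c")
look()
```

```text
[1.28334552e-01 1.54911356e+02 1.91202185e+02] 94.39656528311406 [ 0.28332357 -0.41990419 -0.71226332] [-0.8  1.1  1.6  0.1  0.1  0.2]
side (array([324., 321.]), array([447.3, 302.9]), 0.2, 122, 17)
side (array([236., 318.]), array([633.1, 308.2]), 7.1, 122, 17)
side (array([255., 272.]), array([606. , 181.1]), -6.6, 124, 17)
side (array([324., 233.]), array([450.5,  52.6]), -9.0, 124, 17)
scene (array([360., 284.]), array([641.1, 307.3]), 7.3, 138, 17)
scene (array([317., 251.]), array([607.9, 179.9]), -5.2, 127, 19)
scene (array([387., 226.]), array([452. , 301.6]), 0.4, 127, 18)
scene (array([301., 190.]), array([452.9,  51. ]), -8.3, 125, 18)
```

View pics/w14c.png

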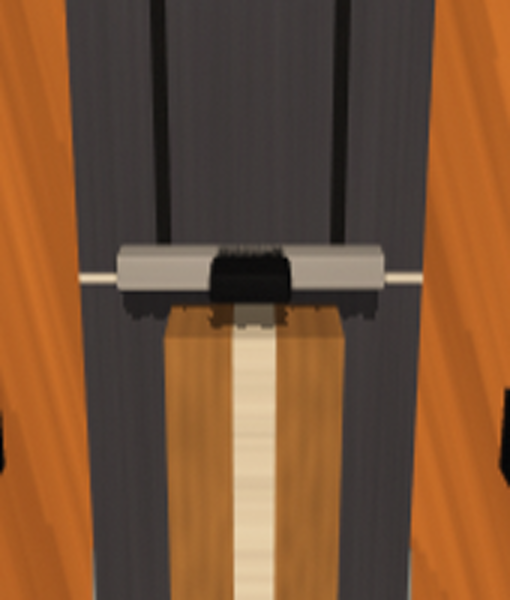

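Run:
```python
from h import *
import pickle
r=pickle.load(open("w14.pkl","rb"))
for u,v,z in [(245,232.7,34),(245,222,0),(190+165/3,232.7,34),(190+344/3,232.7,34)]: print((bed(onplane(r,u,v,wbed(0,0,z),B[:,2]))*1e3).round(1))
goto(np.array([.4505,.053,.17]),pickR(-9))
```

```text
[-27.7 122.7  34. ]
[-30.4 121.9   0. ]
[-27.7 122.7  34. ]
[ 29.6 122.5  34. ]
now [ 0.5011 -0.2183  0.2576] slide [-5.06 27.13 -8.76] twist [-0.164   0.2378 -1.4678]
```

>>> arm_command:
  gripper: [1, 1, 1, 1, 1, 1, 1, 1, 1, 1, 1, 1]
  slide:
    - [-0.5, 3, 0]
    - [-1, 6, 0]
    - [-1.5, 9.5, 0]
    - [-2, 13, 0]
    - [-3, 17, 0]
    - [-4, 21, -2]
    - [-5, 25, -4]
    - [-5.1, 27.1, -7]
    - [-5.1, 27.1, -8.8]
    - [-5.1, 27.1, -8.8]
    - [-5.1, 27.1, -8.8]
    - [-5.1, 27.1, -8.8]
  twist:
    - [-0.018, 0.026, -0.163]
    - [-0.036, 0.053, -0.326]
    - [-0.055, 0.079, -0.489]
    - [-0.073, 0.106, -0.652]
    - [-0.091, 0.132, -0.815]
    - [-0.109, 0.159, -0.978]
    - [-0.128, 0.185, -1.142]
    - [-0.146, 0.211, -1.305]
    - [-0.164, 0.238, -1.468]
    - [-0.164, 0.238, -1.468]
    - [-0.164, 0.238, -1.468]
    - [-0.164, 0.238, -1.468]

```text
clock: 19.35
ee_pos: [0.4507, 0.0521, 0.1706]
orientation: [[0.988, -0.157, 0.002], [-0.157, -0.988, 0.0], [0.002, -0.001, -1.0]]
force: [0.3, 0.2, 0.1]
opening: 0.999
```

Run:
```python
from h import *
r=shot("wrist","w15"); o=r["o"]; print(o["ee_pos"],o["joint_positions"].round(1),o["joint_vel"].round(1))
for c in cartons(r): print(c)
goto(np.array([.4505,.053,.031]),pickR(-9))
```

```text
[0.45066487 0.05212247 0.17058597] [-0.6 -6.5 96.3  0.  90.  98.4] [-0.  -0.2 -0.  -0.1 -0.1  0.4]
(array([ 13., 270.]), array([429.2, 302.6]), 0.2, 84, 14)
(array([273., 203.]), array([450.5,  53.2]), -8.7, 120, 14)
(array([80., 59.]), array([589.7, 183. ]), -6.2, 87, 14)
now [0.4506 0.0522 0.1706] slide [-1.000e-02  8.000e-02 -1.396e+01] twist [-0.0003  0.0019  0.0005]
```

View pics/w15.png

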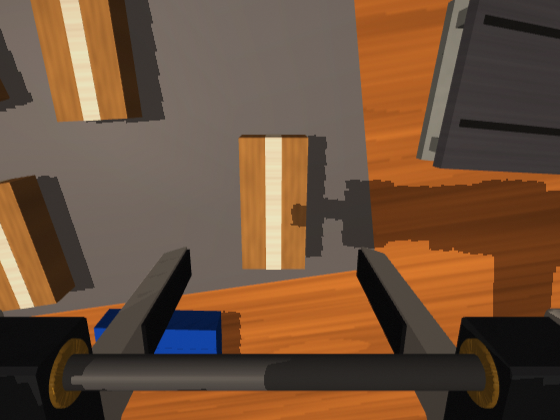

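The view is centred on the brown carton at pixel (273,203). The blue look-alike at (160,335) is well clear of the fingers.

>>> arm_command:
  gripper: [1, 1, 1, 1, 1, 1, 0.4, 0.4, 0.4, 0.4, 0.4, 0.4]
  slide:
    - [0, 0.1, -4]
    - [0, 0.1, -8]
    - [0, 0.1, -12]
    - [0, 0.1, -13.9]
    - [0, 0.1, -13.9]
    - [0, 0.1, -13.9]
    - [0, 0.1, -13.9]
    - [0, 0.1, -13.9]
    - [0, 0.1, -13.9]
    - [0, 0.1, -13.9]
    - [0, 0.1, -13.9]
    - [0, 0.1, -13.9]
  twist:
    - [0, 0.002, 0.005]
    - [0, 0.002, 0.005]
    - [0, 0.002, 0.005]
    - [0, 0.002, 0.005]
    - [0, 0.002, 0.005]
    - [0, 0.002, 0.005]
    - [0, 0.002, 0.005]
    - [0, 0.002, 0.005]
    - [0, 0.002, 0.005]
    - [0, 0.002, 0.005]
    - [0, 0.002, 0.005]
    - [0, 0.002, 0.005]

```text
clock: 20.9
ee_pos: [0.4507, 0.053, 0.0318]
orientation: [[0.988, -0.152, -0.0], [-0.152, -0.988, -0.0], [-0.0, 0.0, -1.0]]
force: [-0.6, -0.4, 1.4]
opening: 0.617
```

Run:
```python
from h import *
o=env.get_obs(); print(o["ee_pos"],o["opening"]*94,o["force"])
goto(wbed(0,120,31+34+90),toolR(B))
```

```text
[0.45070977 0.05304331 0.03179911] 57.95773722247954 [-0.56935105 -0.37655139  1.43509106]
now [0.4507 0.053  0.0318] slide [  4.48 -29.47  18.3 ] twist [ 0.1588 -0.2391  1.4681]
```

>>> arm_command:
  gripper: [0.4, 0.4, 0.4, 0.4, 0.4, 0.4, 0.4, 0.4, 0.4, 0.4, 0.4, 0.4]
  slide:
    - [0, 0, 5]
    - [0, 0, 11]
    - [0.3, -2, 17]
    - [1, -6, 18.3]
    - [1.5, -10, 18.3]
    - [2, -15, 18.3]
    - [3, -20, 18.3]
    - [4, -25, 18.3]
    - [4.5, -29.5, 18.3]
    - [4.5, -29.5, 18.3]
    - [4.5, -29.5, 18.3]
    - [4.5, -29.5, 18.3]
  twist:
    - [0, 0, 0]
    - [0.016, -0.024, 0.147]
    - [0.032, -0.048, 0.294]
    - [0.05, -0.075, 0.46]
    - [0.068, -0.102, 0.63]
    - [0.086, -0.13, 0.8]
    - [0.104, -0.157, 0.965]
    - [0.122, -0.184, 1.13]
    - [0.14, -0.211, 1.3]
    - [0.159, -0.239, 1.468]
    - [0.159, -0.239, 1.468]
    - [0.159, -0.239, 1.468]

```text
clock: 22.4
ee_pos: [0.4956, -0.2413, 0.2143]
orientation: [[0.237, 0.969, 0.062], [0.936, -0.245, 0.251], [0.259, -0.001, -0.966]]
force: [0.3, -0.8, -2.3]
opening: 0.614
```

Run:
```python
from h import *
r=shot("wrist","w16");o=r["o"]; print(bed(o["ee_pos"])*1e3,o["opening"]*94,o["force"])
z=31+34
goto(wbed(0,63,z+40),toolR(B)); goto(wbed(0,63,z),toolR(B))
```

```text
[3.87712830e-02 1.20245649e+02 1.54452622e+02] 57.75115999467779 [ 0.32594036 -0.84514943 -2.34202928]
now [ 0.4957 -0.2411  0.2147] slide [-1.05 -4.14 -6.3 ] twist [-0.     -0.0007  0.0009]
now [ 0.4957 -0.2411  0.2147] slide [ -0.79  -3.14 -10.16] twist [-0.     -0.0007  0.0009]
```

>>> arm_command:
  gripper: [0.4, 0.4, 0.4, 0.4, 0.4, 0.4, 0.4, 0.4, 0.4, 0.4, 0.4]
  slide:
    - [-0.5, -2.1, -1.5]
    - [-1, -4, -4]
    - [-1.05, -4.14, -6.3]
    - [-1.05, -4.14, -6.3]
    - [-1, -3.94, -7.1]
    - [-0.95, -3.74, -7.9]
    - [-0.9, -3.54, -8.7]
    - [-0.84, -3.34, -9.4]
    - [-0.79, -3.14, -10.1]
    - [-0.79, -3.14, -10.1]
    - [-0.79, -3.14, -10.1]
  twist:
    - [0, 0, 0]
    - [0, 0, 0]
    - [0, 0, 0]
    - [0, 0, 0]
    - [0, 0, 0]
    - [0, 0, 0]
    - [0, 0, 0]
    - [0, 0, 0]
    - [0, 0, 0]
    - [0, 0, 0]
    - [0, 0, 0]

```text
clock: 23.82
ee_pos: [0.4879, -0.2725, 0.1137]
orientation: [[0.236, 0.97, 0.063], [0.937, -0.244, 0.251], [0.259, -0.0, -0.966]]
force: [-1.0, -0.3, -1.5]
opening: 0.615
```

Run:
```python
from h import *
r=shot("wrist","w17");o=r["o"]; print(bed(o["ee_pos"])*1e3,o["opening"]*94,o["force"], (toolR(B).T@o["orientation"]).round(3).tolist())
```

```text
[ 0.13225569 63.224362   65.57027479] 57.837437454460776 [-0.9900806  -0.32253841 -1.52138377] [[1.0, -0.001, -0.0], [0.001, 1.0, -0.0], [0.0, 0.0, 1.0]]
```

View pics/w17.png

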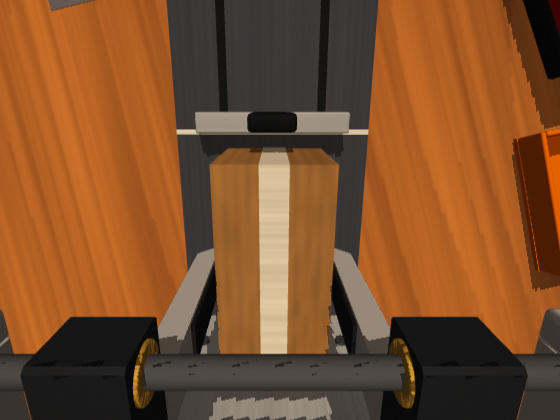

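>>> arm_command:
  gripper: [0.4, 0.4, 0.7, 0.8, 0.8, 0.8, 0.8, 0.8, 1, 1, 1, 1]
  slide:
    - [0.02, 0.05, -0.2]
    - [0.02, 0.05, -0.2]
    - [0.02, 0.05, -0.2]
    - [0.02, 0.05, -0.2]
    - [0.02, 0.05, -0.2]
    - [-0.15, -0.6, 2.3]
    - [-0.38, -1.5, 5.8]
    - [-0.5, -1.8, 9.7]
    - [0.7, 3, 14]
    - [1.4, 5.8, 16]
    - [1.4, 5.8, 16]
    - [1.4, 5.8, 16]
  twist:
    - [0, 0, 0]
    - [0, 0, 0]
    - [0, 0, 0]
    - [0, 0, 0]
    - [0, 0, 0]
    - [0, 0, 0]
    - [0, 0, 0]
    - [0, 0, 0]
    - [0, 0, 0]
    - [0, 0, 0]
    - [0, 0, 0]
    - [0, 0, 0]

```text
clock: 25.38
ee_pos: [0.5015, -0.2148, 0.2725]
orientation: [[0.237, 0.97, 0.061], [0.936, -0.245, 0.251], [0.259, -0.002, -0.966]]
force: [0.1, 0.2, 0.4]
opening: 1.001
```

Run:
```python
from h import *
import pickle
r=shot("wrist","w18");o=r["o"]; pickle.dump(r,open("w18.pkl","wb")); print(bed(o["ee_pos"])*1e3,o["opening"]*94,o["force"],o["joint_vel"].round(1))
crop(r,190,120,360,320,3,"w18c")
look()
goto(np.array([.6065,.1815,.17]),pickR(-6.2))
```

```text
[ -0.67443805 161.57506141 203.62491581] 94.11095435499992 [0.13345975 0.21532849 0.41114009] [-0.9  1.   0.9  0.1  0.1  0.1]
side (array([324., 321.]), array([447.3, 302.9]), 0.2, 122, 16)
side (array([236., 318.]), array([633.1, 308.2]), 7.1, 122, 17)
side (array([255., 272.]), array([606. , 181.1]), -6.6, 124, 17)
scene (array([360., 284.]), array([641.1, 307.3]), 7.3, 138, 17)
scene (array([317., 251.]), array([607.9, 179.9]), -5.2, 127, 19)
scene (array([387., 226.]), array([452. , 301.6]), 0.4, 127, 18)
now [ 0.5012 -0.2151  0.2718] slide [ 10.53  39.66 -10.18] twist [-0.1667  0.2329 -1.4214]
```

View pics/w18c.png

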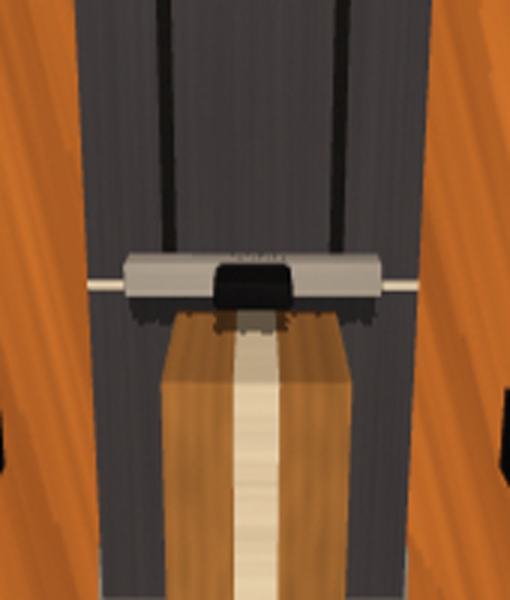

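>>> arm_command:
  gripper: [1, 1, 1, 1, 1, 1, 1, 1, 1, 1, 1, 1]
  slide:
    - [1, 4, 0]
    - [2.2, 8.5, 0]
    - [3.4, 13.5, 0]
    - [4.7, 18.5, 0]
    - [6, 23.5, 0]
    - [7.3, 28.5, -2]
    - [8.8, 33.5, -5]
    - [10.5, 38.5, -8]
    - [10.5, 39.7, -10.2]
    - [10.5, 39.7, -10.2]
    - [10.5, 39.7, -10.2]
    - [10.5, 39.7, -10.2]
  twist:
    - [-0.018, 0.026, -0.158]
    - [-0.037, 0.052, -0.316]
    - [-0.056, 0.078, -0.474]
    - [-0.074, 0.103, -0.632]
    - [-0.093, 0.129, -0.79]
    - [-0.111, 0.155, -0.948]
    - [-0.13, 0.181, -1.106]
    - [-0.148, 0.207, -1.264]
    - [-0.167, 0.233, -1.421]
    - [-0.167, 0.233, -1.421]
    - [-0.167, 0.233, -1.421]
    - [-0.167, 0.233, -1.421]

```text
clock: 27.02
ee_pos: [0.607, 0.1805, 0.1717]
orientation: [[0.994, -0.108, 0.003], [-0.108, -0.994, 0.0], [0.003, -0.001, -1.0]]
force: [-0.2, 0.0, -0.1]
opening: 1.0
```

Run:
```python
from h import *
import pickle
r=pickle.load(open("w18.pkl","rb"))
for u,v,z in [(190+162/3,247.3,68),(190+351/3,247.3,68)]: print((bed(onplane(r,u,v,wbed(0,0,z),B[:,2]))*1e3).round(1))
r=shot("wrist","w19"); o=r["o"]; print(o["ee_pos"],o["joint_positions"].round(1),o["joint_vel"].round(1))
for c in cartons(r): print(c)
goto(np.array([.6065,.1815,.031]),pickR(-6.2))
```

```text
[-27.6 123.2  68. ]
[ 29.5 123.2  68. ]
[0.60703642 0.18051273 0.17173715] [ 11.4  16.4  71.6  -0.   91.9 107.7] [ 0.2 -0.2 -0.1  0.1 -0.   0.5]
(array([273., 203.]), array([606.3, 181.6]), -6.0, 120, 14)
(array([124., 188.]), array([633.9, 308. ]), 7.0, 121, 14)
(array([310.,  54.]), array([725.8, 139.6]), -4.6, 76, 5)
now [0.607  0.1806 0.1717] slide [ -0.05   0.09 -14.07] twist [-0.0004  0.0029  0.0006]
```

View pics/w19.png

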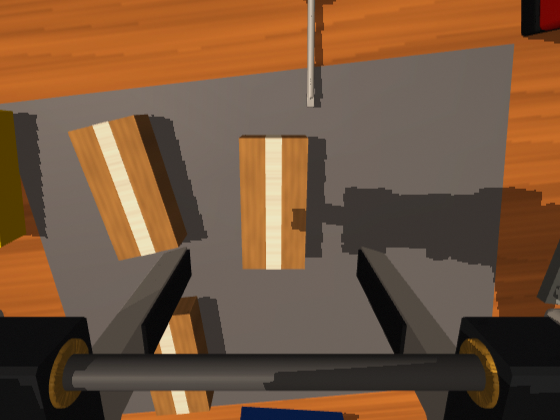

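>>> arm_command:
  gripper: [1, 1, 1, 1, 1, 1, 0.4, 0.4, 0.4, 0.4, 0.4, 0.4]
  slide:
    - [-0.07, 0.1, -4]
    - [-0.07, 0.1, -8]
    - [-0.07, 0.1, -12]
    - [-0.07, 0.1, -14.1]
    - [-0.07, 0.1, -14.1]
    - [-0.07, 0.1, -14.1]
    - [-0.07, 0.1, -14.1]
    - [-0.07, 0.1, -14.1]
    - [-0.07, 0.1, -14.1]
    - [-0.07, 0.1, -14.1]
    - [-0.07, 0.1, -14.1]
    - [-0.07, 0.1, -14.1]
  twist:
    - [0, 0.003, 0.003]
    - [0, 0.003, 0.003]
    - [0, 0.003, 0.003]
    - [0, 0.003, 0.003]
    - [0, 0.003, 0.003]
    - [0, 0.003, 0.003]
    - [0, 0.003, 0.003]
    - [0, 0.003, 0.003]
    - [0, 0.003, 0.003]
    - [0, 0.003, 0.003]
    - [0, 0.003, 0.003]
    - [0, 0.003, 0.003]

```text
clock: 28.58
ee_pos: [0.6063, 0.1815, 0.0309]
orientation: [[0.994, -0.106, -0.0], [-0.106, -0.994, 0.0], [-0.0, -0.0, -1.0]]
force: [-0.6, -0.4, 0.6]
opening: 0.617
```

Run:
```python
from h import *
o=env.get_obs(); print(o["ee_pos"],o["opening"]*94,o["force"])
goto(wbed(0,120,31+68+80),toolR(B))
```

```text
[0.60631952 0.18148579 0.03092965] 57.956867990631046 [-0.63346608 -0.44460119  0.6236976 ]
now [0.6063 0.1815 0.0309] slide [-11.24 -42.92  20.7 ] twist [ 0.1633 -0.2341  1.4217]
```

>>> arm_command:
  gripper: [0.4, 0.4, 0.4, 0.4, 0.4, 0.4, 0.4, 0.4, 0.4, 0.4, 0.4, 0.4]
  slide:
    - [0, 0, 6]
    - [0, -2, 12]
    - [-1.2, -7, 17]
    - [-2.5, -12, 20.7]
    - [-4, -17.5, 20.7]
    - [-5.5, -23, 20.7]
    - [-7, -28.5, 20.7]
    - [-8.5, -34, 20.7]
    - [-10, -39, 20.7]
    - [-11.2, -42.9, 20.7]
    - [-11.2, -42.9, 20.7]
    - [-11.2, -42.9, 20.7]
  twist:
    - [0, 0, 0]
    - [0.012, -0.018, 0.11]
    - [0.03, -0.043, 0.26]
    - [0.048, -0.068, 0.415]
    - [0.066, -0.094, 0.57]
    - [0.084, -0.12, 0.73]
    - [0.102, -0.146, 0.89]
    - [0.12, -0.172, 1.05]
    - [0.14, -0.2, 1.21]
    - [0.155, -0.223, 1.36]
    - [0.163, -0.234, 1.422]
    - [0.163, -0.234, 1.422]

```text
clock: 30.08
ee_pos: [0.4939, -0.2482, 0.2365]
orientation: [[0.238, 0.969, 0.062], [0.936, -0.246, 0.252], [0.259, -0.002, -0.966]]
force: [-1.1, -0.3, -2.7]
opening: 0.615
```

Run:
```python
from h import *
r=shot("wrist","w20");o=r["o"]; print(bed(o["ee_pos"])*1e3,o["opening"]*94,o["force"])
z=31+68
goto(wbed(0,62.5,z+40),toolR(B)); goto(wbed(0,62.5,z),toolR(B))
```

```text
[5.41774622e-02 1.19186393e+02 1.77746955e+02] 57.8442094042095 [-1.07871973 -0.29251671 -2.7021338 ]
now [ 0.4941 -0.2475  0.237 ] slide [-1.12 -4.4  -5.25] twist [-0.0006 -0.0013  0.0012]
now [ 0.4941 -0.2475  0.237 ] slide [-0.87 -3.4  -9.12] twist [-0.0006 -0.0013  0.0012]
```

>>> arm_command:
  gripper: [0.4, 0.4, 0.4, 0.4, 0.4, 0.4, 0.4, 0.4, 0.4, 0.4, 0.4]
  slide:
    - [-0.55, -2.2, -1.5]
    - [-1.1, -4.2, -3.5]
    - [-1.12, -4.4, -5.2]
    - [-1.12, -4.4, -5.2]
    - [-1.07, -4.2, -6]
    - [-1.02, -4, -6.8]
    - [-0.97, -3.8, -7.6]
    - [-0.92, -3.6, -8.4]
    - [-0.87, -3.4, -9.1]
    - [-0.87, -3.4, -9.1]
    - [-0.87, -3.4, -9.1]
  twist:
    - [0, 0, 0]
    - [0, 0, 0]
    - [0, 0, 0]
    - [0, 0, 0]
    - [0, 0, 0]
    - [0, 0, 0]
    - [0, 0, 0]
    - [0, 0, 0]
    - [0, 0, 0]
    - [0, 0, 0]
    - [0, 0, 0]

```text
clock: 31.5
ee_pos: [0.4854, -0.2815, 0.1458]
orientation: [[0.237, 0.97, 0.062], [0.936, -0.245, 0.252], [0.259, -0.002, -0.966]]
force: [0.4, -0.4, -1.7]
opening: 0.614
```

Run:
```python
from h import *
r=shot("wrist","w21");o=r["o"]; print(bed(o["ee_pos"])*1e3,o["opening"]*94,o["force"], (toolR(B).T@o["orientation"]).round(3).tolist())
```

```text
[-3.06436515e-02  6.25027629e+01  9.90135454e+01] 57.73127956596798 [ 0.41049088 -0.40881722 -1.71059136] [[1.0, -0.002, 0.0], [0.002, 1.0, -0.001], [-0.0, 0.001, 1.0]]
```

View pics/w21.png

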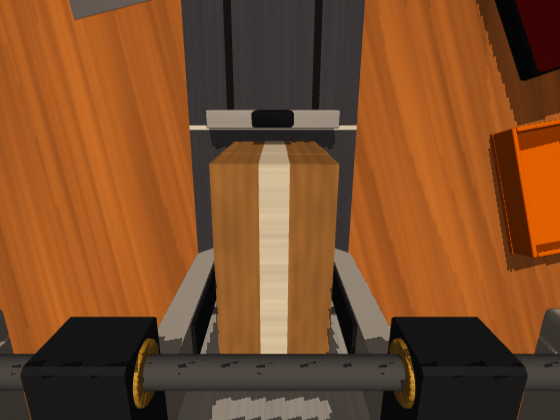

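>>> arm_command:
  gripper: [0.4, 0.4, 0.7, 0.8, 0.8, 0.8, 0.8, 0.8, 1, 1, 1, 1]
  slide:
    - [0.02, 0.06, -0.23]
    - [0.02, 0.06, -0.23]
    - [0.02, 0.06, -0.23]
    - [0.02, 0.06, -0.23]
    - [0.02, 0.06, -0.23]
    - [-0.15, -0.6, 2.3]
    - [-0.38, -1.5, 5.8]
    - [-0.4, -1.4, 9.7]
    - [0.7, 3, 13]
    - [1.5, 6.2, 14.5]
    - [1.5, 6.2, 14.5]
    - [1.5, 6.2, 14.5]
  twist:
    - [0, 0, 0]
    - [0, 0, 0]
    - [0, 0, 0]
    - [0, 0, 0]
    - [0, 0, 0]
    - [0, 0, 0]
    - [0, 0, 0]
    - [0, 0, 0]
    - [0, 0, 0]
    - [0, 0, 0]
    - [0, 0, 0]
    - [0, 0, 0]

```text
clock: 33.05
ee_pos: [0.5002, -0.2199, 0.2899]
orientation: [[0.237, 0.97, 0.061], [0.936, -0.245, 0.252], [0.259, -0.003, -0.966]]
force: [0.3, 0.1, -0.6]
opening: 1.001
```

Run:
```python
from h import *
import pickle
r=shot("wrist","w22");o=r["o"]; pickle.dump(r,open("w22.pkl","wb")); print(bed(o["ee_pos"])*1e3,o["opening"]*94,o["force"],o["joint_vel"].round(1))
crop(r,190,120,360,320,3,"w22c")
look()
goto(np.array([.4475,.3025,.17]),pickR(0.2))
```

```text
[ -0.76608431 160.96195973 221.75775357] 94.13073757688502 [ 0.25285773  0.07881049 -0.60711502] [-0.9  0.8  0.6  0.2  0.1  0.1]
side (array([324., 321.]), array([447.3, 302.9]), 0.1, 122, 16)
side (array([236., 318.]), array([633.1, 308.1]), 7.1, 122, 17)
scene (array([360., 284.]), array([641.5, 307.3]), 7.3, 139, 17)
scene (array([386., 227.]), array([454.8, 301.1]), 0.4, 133, 17)
now [ 0.5    -0.2203  0.2893] slide [ -5.25  52.28 -11.93] twist [-0.1774  0.2203 -1.31  ]
```

View pics/w22c.png

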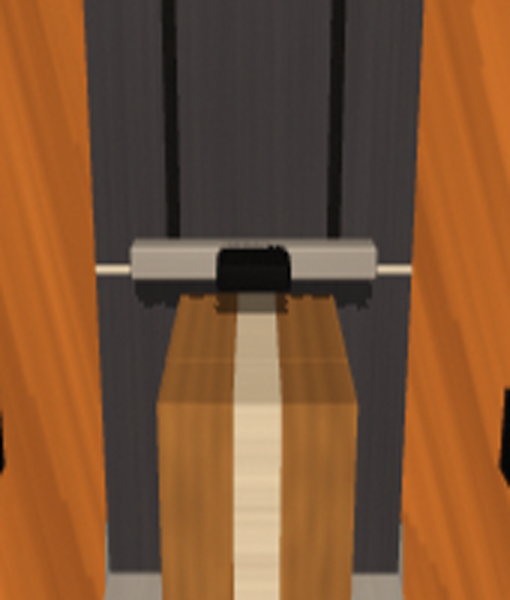

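>>> arm_command:
  gripper: [1, 1, 1, 1, 1, 1, 1, 1, 1, 1, 1, 1]
  slide:
    - [0, 5, 0]
    - [-0.5, 11, 0]
    - [-1, 17, 0]
    - [-2, 23, 0]
    - [-3, 29, 0]
    - [-4, 35, -2]
    - [-5, 41, -5]
    - [-5.2, 47, -8]
    - [-5.2, 52.3, -11]
    - [-5.2, 52.3, -11.9]
    - [-5.2, 52.3, -11.9]
    - [-5.2, 52.3, -11.9]
  twist:
    - [-0.02, 0.024, -0.146]
    - [-0.04, 0.049, -0.291]
    - [-0.059, 0.073, -0.437]
    - [-0.079, 0.098, -0.582]
    - [-0.099, 0.122, -0.728]
    - [-0.118, 0.147, -0.873]
    - [-0.138, 0.171, -1.019]
    - [-0.158, 0.196, -1.164]
    - [-0.177, 0.22, -1.31]
    - [-0.177, 0.22, -1.31]
    - [-0.177, 0.22, -1.31]
    - [-0.177, 0.22, -1.31]

```text
clock: 34.7
ee_pos: [0.4486, 0.3016, 0.1709]
orientation: [[1.0, 0.002, 0.001], [0.002, -1.0, -0.0], [0.001, 0.0, -1.0]]
force: [-0.2, -0.4, 0.5]
opening: 1.001
```

Run:
```python
from h import *
import pickle
r=pickle.load(open("w22.pkl","rb"))
for u,v,z in [(190+158/3,120+403/3,102),(190+357/3,120+403/3,102)]: print((bed(onplane(r,u,v,wbed(0,0,z),B[:,2]))*1e3).round(1))
r=shot("wrist","w23"); o=r["o"]; print(o["ee_pos"],o["joint_positions"].round(1),o["joint_vel"].round(1))
for c in cartons(r): print(c)
goto(np.array([.4475,.3025,.031]),pickR(0.2))
```

```text
[-27.6 122.8 102. ]
[ 29.6 122.8 102. ]
[0.44862914 0.30161162 0.17086434] [ 27.9   4.8  85.2  -0.   90.  117.8] [-0.7 -1.2 -0.7  0.2 -0.1  0.2]
(array([272., 203.]), array([448.2, 303.3]), 0.3, 120, 14)
(array([273.,  25.]), array([591.7, 303.1]), 7.1, 36, 14)
now [0.4489 0.3016 0.1716] slide [ -0.14   0.09 -14.06] twist [-0.0005  0.0023  0.0018]
```

View pics/w23.png

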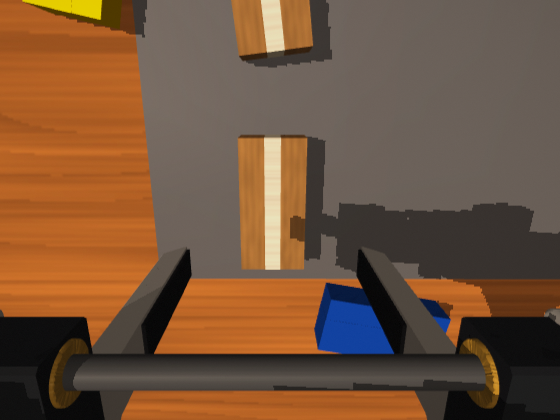

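>>> arm_command:
  gripper: [1, 1, 1, 1, 1, 1, 0.4, 0.4, 0.4, 0.4, 0.4, 0.4]
  slide:
    - [-0.08, 0.15, -4]
    - [-0.08, 0.15, -8]
    - [-0.08, 0.15, -12]
    - [-0.08, 0.15, -14.1]
    - [-0.08, 0.15, -14.1]
    - [-0.08, 0.15, -14.1]
    - [-0.08, 0.15, -14.1]
    - [-0.08, 0.15, -14.1]
    - [-0.08, 0.15, -14.1]
    - [-0.08, 0.15, -14.1]
    - [-0.08, 0.15, -14.1]
    - [-0.08, 0.15, -14.1]
  twist:
    - [0, 0.002, 0.002]
    - [0, 0.002, 0.002]
    - [0, 0.002, 0.002]
    - [0, 0.002, 0.002]
    - [0, 0.002, 0.002]
    - [0, 0.002, 0.002]
    - [0, 0.002, 0.002]
    - [0, 0.002, 0.002]
    - [0, 0.002, 0.002]
    - [0, 0.002, 0.002]
    - [0, 0.002, 0.002]
    - [0, 0.002, 0.002]

```text
clock: 36.25
ee_pos: [0.4481, 0.303, 0.0307]
orientation: [[1.0, 0.004, 0.0], [0.004, -1.0, 0.0], [0.0, -0.0, -1.0]]
force: [-0.3, 0.0, 1.8]
opening: 0.616
```

Run:
```python
from h import *
o=env.get_obs(); print(o["ee_pos"],o["opening"]*94,o["force"])
goto(wbed(0,120,31+102+75),toolR(B))
```

```text
[0.44811109 0.30302948 0.03065991] 57.91189046218322 [-0.29061901  0.01221349  1.78575283]
now [0.4481 0.303  0.0307] slide [  4.4  -55.8   23.53] twist [ 0.1733 -0.2218  1.3129]
```

>>> arm_command:
  gripper: [0.4, 0.4, 0.4, 0.4, 0.4, 0.4, 0.4, 0.4, 0.4, 0.4, 0.4, 0.4]
  slide:
    - [0, 0, 6]
    - [0, -3, 11]
    - [0, -8, 15]
    - [0, -14, 18]
    - [0.5, -20, 20]
    - [1, -26, 22]
    - [1.5, -32, 23.5]
    - [2, -38, 23.5]
    - [3, -44, 23.5]
    - [3.7, -50, 23.5]
    - [4.4, -55.8, 23.5]
    - [4.4, -55.8, 23.5]
  twist:
    - [0, 0, 0]
    - [0.01, -0.013, 0.08]
    - [0.026, -0.034, 0.2]
    - [0.045, -0.057, 0.34]
    - [0.063, -0.081, 0.48]
    - [0.082, -0.105, 0.62]
    - [0.1, -0.128, 0.76]
    - [0.119, -0.152, 0.9]
    - [0.137, -0.175, 1.04]
    - [0.156, -0.2, 1.18]
    - [0.173, -0.222, 1.313]
    - [0.173, -0.222, 1.313]

```text
clock: 37.75
ee_pos: [0.4915, -0.2589, 0.2624]
orientation: [[0.241, 0.969, 0.06], [0.935, -0.249, 0.253], [0.26, -0.004, -0.966]]
force: [-0.2, 0.1, -3.1]
opening: 0.615
```

>>> arm_command:
  gripper: [0.4, 0.4]
  slide:
    - [0, 0, 0]
    - [0, 0, 0]
  twist:
    - [0, 0, 0]
    - [0, 0, 0]

```text
clock: 38.0
ee_pos: [0.4914, -0.2576, 0.262]
orientation: [[0.241, 0.969, 0.059], [0.935, -0.248, 0.254], [0.261, -0.006, -0.965]]
force: [0.6, 0.4, -4.0]
opening: 0.613
```

Run:
```python
from h import *
r=shot("wrist","w24");o=r["o"]; print(bed(o["ee_pos"])*1e3,o["opening"]*94,o["force"],o["joint_vel"].round(1))
z=30.7+102
goto(wbed(0,62.5,z+40),toolR(B)); goto(wbed(0,62.5,z),toolR(B))
```

```text
[-7.17252283e-02  1.16408899e+02  2.04866444e+02] 57.64785967951666 [ 0.59601658  0.40010983 -4.04933219] [ 0.8 -1.2 -0.1  0.2  0.2 -0.2]
now [ 0.4915 -0.2572  0.2625] slide [-1.07 -4.28 -4.56] twist [-0.0026 -0.0041  0.0035]
now [ 0.4915 -0.2572  0.2625] slide [-0.82 -3.28 -8.42] twist [-0.0026 -0.0041  0.0035]
```

>>> arm_command:
  gripper: [0.4, 0.4, 0.4, 0.4, 0.4, 0.4, 0.4, 0.4, 0.4, 0.4, 0.4]
  slide:
    - [-0.55, -2.2, -1.5]
    - [-1.07, -4.2, -3.2]
    - [-1.07, -4.28, -4.5]
    - [-1.07, -4.28, -4.5]
    - [-1.02, -4.08, -5.3]
    - [-0.97, -3.88, -6.1]
    - [-0.92, -3.68, -6.9]
    - [-0.87, -3.48, -7.7]
    - [-0.82, -3.28, -8.4]
    - [-0.82, -3.28, -8.4]
    - [-0.82, -3.28, -8.4]
  twist:
    - [-0.003, -0.004, 0.004]
    - [-0.003, -0.004, 0.004]
    - [-0.003, -0.004, 0.004]
    - [-0.003, -0.004, 0.004]
    - [-0.003, -0.004, 0.004]
    - [-0.003, -0.004, 0.004]
    - [-0.003, -0.004, 0.004]
    - [-0.003, -0.004, 0.004]
    - [-0.003, -0.004, 0.004]
    - [-0.003, -0.004, 0.004]
    - [-0.003, -0.004, 0.004]

```text
clock: 39.42
ee_pos: [0.4833, -0.29, 0.1784]
orientation: [[0.235, 0.97, 0.063], [0.937, -0.243, 0.251], [0.258, -0.0, -0.966]]
force: [-0.0, 0.3, -2.6]
opening: 0.614
```

Run:
```python
from h import *
r=shot("wrist","w25");o=r["o"]; print(bed(o["ee_pos"])*1e3,o["opening"]*94,o["force"], (toolR(B).T@o["orientation"]).round(3).tolist())
```

```text
[2.39779607e-02 6.24598450e+01 1.32798105e+02] 57.683629521252726 [-1.78575512e-04  3.41208554e-01 -2.59066494e+00] [[1.0, 0.001, -0.0], [-0.001, 1.0, -0.0], [0.0, 0.0, 1.0]]
```

View pics/w25.png

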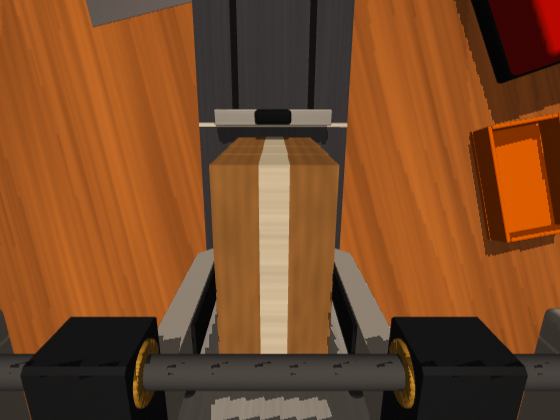

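>>> arm_command:
  gripper: [0.4, 0.4, 0.7, 0.8, 0.8, 0.8, 0.8, 0.8, 1, 1, 1, 1]
  slide:
    - [0.02, 0.06, -0.23]
    - [0.02, 0.06, -0.23]
    - [0.02, 0.06, -0.23]
    - [0.02, 0.06, -0.23]
    - [0.02, 0.06, -0.23]
    - [-0.15, -0.6, 2.3]
    - [-0.38, -1.5, 5.8]
    - [-0.4, -1.4, 9.7]
    - [0.7, 3, 11]
    - [1.5, 6.2, 12]
    - [1.5, 6.2, 12]
    - [1.5, 6.2, 12]
  twist:
    - [0, 0, 0]
    - [0, 0, 0]
    - [0, 0, 0]
    - [0, 0, 0]
    - [0, 0, 0]
    - [0, 0, 0]
    - [0, 0, 0]
    - [0, 0, 0]
    - [0, 0, 0]
    - [0, 0, 0]
    - [0, 0, 0]
    - [0, 0, 0]

```text
clock: 40.98
ee_pos: [0.4982, -0.2284, 0.2978]
orientation: [[0.235, 0.97, 0.062], [0.937, -0.243, 0.251], [0.258, -0.001, -0.966]]
force: [-0.7, 0.2, 0.8]
opening: 1.001
```

Run:
```python
from h import *
import pickle
r=shot("wrist","w26");o=r["o"]; pickle.dump(r,open("w26.pkl","wb")); print(bed(o["ee_pos"])*1e3,o["opening"]*94,o["force"],o["joint_vel"].round(1))
crop(r,190,120,360,320,3,"w26c")
look()
goto(np.array([.634,.308,.17]),pickR(7))
```

```text
[ -0.61030558 154.53537234 231.66476937] 94.12444506742716 [-0.73362398  0.21033837  0.82946814] [-1.   0.7  0.4  0.1  0.1  0.1]
side (array([236., 318.]), array([633.1, 308. ]), 7.0, 122, 17)
scene (array([360., 284.]), array([641.5, 307.3]), 7.3, 139, 17)
now [ 0.498  -0.2289  0.2974] slide [ 13.6   53.69 -12.74] twist [-0.1855  0.2074 -1.1941]
```

View pics/w26c.png

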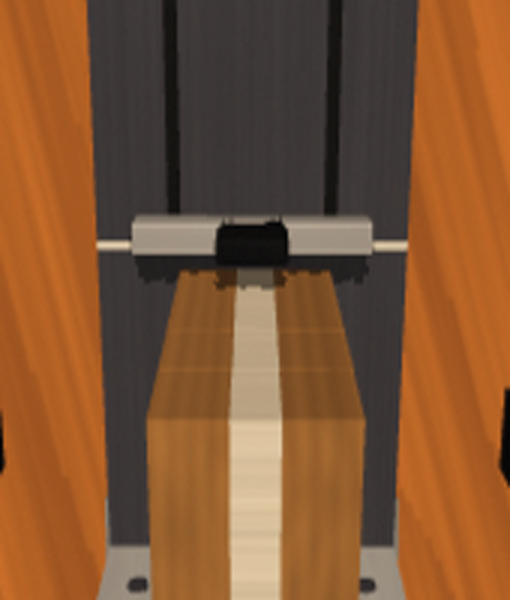

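>>> arm_command:
  gripper: [1, 1, 1, 1, 1, 1, 1, 1, 1, 1, 1, 1]
  slide:
    - [1, 5, 0]
    - [2.5, 11, 0]
    - [4, 17, 0]
    - [5.5, 23, 0]
    - [7, 29, 0]
    - [8.5, 35, -2]
    - [10, 41, -5]
    - [11.8, 47, -8]
    - [13.6, 53.7, -11]
    - [13.6, 53.7, -12.7]
    - [13.6, 53.7, -12.7]
    - [13.6, 53.7, -12.7]
  twist:
    - [-0.021, 0.023, -0.133]
    - [-0.041, 0.046, -0.265]
    - [-0.062, 0.069, -0.398]
    - [-0.082, 0.092, -0.531]
    - [-0.103, 0.115, -0.663]
    - [-0.124, 0.138, -0.796]
    - [-0.144, 0.161, -0.929]
    - [-0.165, 0.184, -1.061]
    - [-0.1855, 0.207, -1.194]
    - [-0.1855, 0.207, -1.194]
    - [-0.1855, 0.207, -1.194]
    - [-0.1855, 0.207, -1.194]

```text
clock: 42.62
ee_pos: [0.6346, 0.3066, 0.171]
orientation: [[0.993, 0.121, 0.001], [0.121, -0.993, -0.001], [0.001, 0.001, -1.0]]
force: [0.2, -0.1, -0.2]
opening: 0.998
```

Run:
```python
from h import *
import pickle
r=pickle.load(open("w26.pkl","rb"))
for u,v,z in [(190+148/3,120+418/3,136),(190+363/3,120+418/3,136)]: print((bed(onplane(r,u,v,wbed(0,0,z),B[:,2]))*1e3).round(1))
r=shot("wrist","w27"); o=r["o"]; print(o["ee_pos"],o["joint_positions"].round(1),o["joint_vel"].round(1))
for c in cartons(r): print(c)
goto(np.array([.634,.308,.031]),pickR(7))
```

```text
[-27.6 122.7 136. ]
[ 29.  122.8 136. ]
[0.63456541 0.30661753 0.17103289] [ 2.120e+01  2.580e+01  5.920e+01 -1.000e-01  9.500e+01  1.043e+02] [-0.6 -1.9 -1.   0.1 -0.2  0.1]
(array([272., 203.]), array([633.9, 308.5]), 6.7, 120, 14)
(array([480., 116.]), array([729.4, 149.1]), -4.4, 78, 5)
now [0.6349 0.3065 0.1723] slide [ -0.09   0.15 -14.13] twist [-0.0001  0.0026  0.0018]
```

View pics/w27.png

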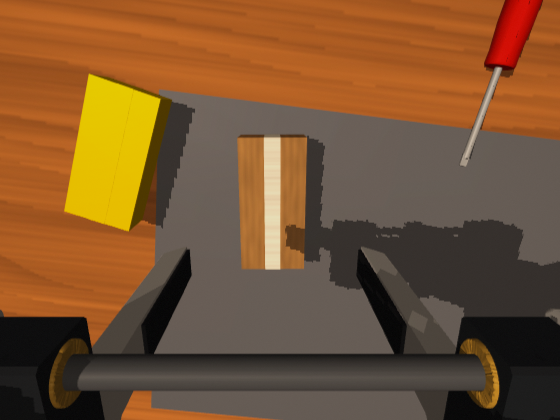

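>>> arm_command:
  gripper: [1, 1, 1, 1, 1, 1, 0.4, 0.4, 0.4, 0.4, 0.4, 0.4]
  slide:
    - [-0.09, 0.17, -4]
    - [-0.09, 0.17, -8]
    - [-0.09, 0.17, -12]
    - [-0.09, 0.17, -14.1]
    - [-0.09, 0.17, -14.1]
    - [-0.09, 0.17, -14.1]
    - [-0.09, 0.17, -14.1]
    - [-0.09, 0.17, -14.1]
    - [-0.09, 0.17, -14.1]
    - [-0.09, 0.17, -14.1]
    - [-0.09, 0.17, -14.1]
    - [-0.09, 0.17, -14.1]
  twist:
    - [0, 0.003, -0.003]
    - [0, 0.003, -0.003]
    - [0, 0.003, -0.003]
    - [0, 0.003, -0.003]
    - [0, 0.003, -0.003]
    - [0, 0.003, -0.003]
    - [0, 0.003, -0.003]
    - [0, 0.003, -0.003]
    - [0, 0.003, -0.003]
    - [0, 0.003, -0.003]
    - [0, 0.003, -0.003]
    - [0, 0.003, -0.003]

```text
clock: 44.18
ee_pos: [0.634, 0.3081, 0.0314]
orientation: [[0.993, 0.117, -0.0], [0.117, -0.993, -0.0], [-0.0, 0.0, -1.0]]
force: [-0.1, -0.0, 0.2]
opening: 0.617
```

Run:
```python
from h import *
o=env.get_obs(); print(o["ee_pos"],o["opening"]*94,o["force"])
goto(wbed(0,120,31+136+70),toolR(B))
```

```text
[0.63402974 0.30814734 0.03141267] 58.01091976528466 [-0.08327734 -0.01220905  0.23716746]
now [0.634  0.3081 0.0314] slide [-14.37 -57.04  26.26] twist [ 0.184  -0.2093  1.2   ]
```

>>> arm_command:
  gripper: [0.4, 0.4, 0.4, 0.4, 0.4, 0.4, 0.4, 0.4, 0.4, 0.4, 0.4, 0.4]
  slide:
    - [0, 0, 6]
    - [0, -3, 11]
    - [-1.5, -8, 16]
    - [-3, -14, 20]
    - [-4.5, -20, 23]
    - [-6, -26, 26.3]
    - [-7.5, -32, 26.3]
    - [-9, -38, 26.3]
    - [-10.8, -44, 26.3]
    - [-12.6, -50, 26.3]
    - [-14.4, -55, 26.3]
    - [-14.4, -57, 26.3]
  twist:
    - [0, 0, 0]
    - [0.01, -0.013, 0.07]
    - [0.029, -0.033, 0.19]
    - [0.048, -0.055, 0.32]
    - [0.067, -0.077, 0.45]
    - [0.086, -0.098, 0.57]
    - [0.106, -0.12, 0.7]
    - [0.125, -0.142, 0.83]
    - [0.144, -0.164, 0.95]
    - [0.163, -0.186, 1.08]
    - [0.184, -0.209, 1.2]
    - [0.184, -0.209, 1.2]

```text
clock: 45.68
ee_pos: [0.4885, -0.2649, 0.293]
orientation: [[0.239, 0.969, 0.062], [0.936, -0.246, 0.252], [0.259, -0.002, -0.966]]
force: [-0.0, 0.3, -2.7]
opening: 0.617
```

>>> arm_command:
  gripper: [0.4, 0.4]
  slide:
    - [0, 0, 0]
    - [0, 0, 0]
  twist:
    - [0, 0, 0]
    - [0, 0, 0]

```text
clock: 45.92
ee_pos: [0.4884, -0.2644, 0.2921]
orientation: [[0.239, 0.969, 0.061], [0.935, -0.247, 0.253], [0.26, -0.004, -0.965]]
force: [-0.1, 1.3, -2.6]
opening: 0.616
```

Run:
```python
from h import *
r=shot("wrist","w28");o=r["o"]; print(bed(o["ee_pos"])*1e3,o["opening"]*94,o["force"],o["joint_vel"].round(1))
z=31+136
goto(wbed(0,62.5,z+40),toolR(B)); goto(wbed(0,62.5,z),toolR(B))
```

```text
[ -1.3154152  117.03997339 235.85921002] 57.93580591459638 [-0.0808564   1.25832714 -2.62480065] [ 1.6 -1.  -0.1  0.2  0.  -0. ]
now [ 0.4886 -0.2639  0.2926] slide [-1.   -4.48 -4.25] twist [-0.002  -0.0026  0.0018]
now [ 0.4886 -0.2639  0.2926] slide [-0.75 -3.47 -8.11] twist [-0.002  -0.0026  0.0018]
```

View pics/w28.png

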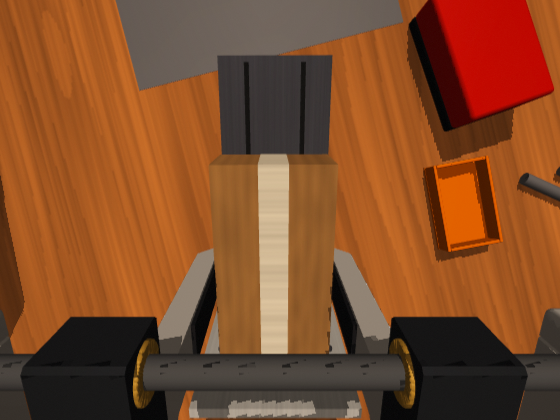

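>>> arm_command:
  gripper: [0.4, 0.4, 0.4, 0.4, 0.4, 0.4, 0.4, 0.4, 0.4, 0.4, 0.4]
  slide:
    - [-0.5, -2.2, -1.5]
    - [-1, -4.4, -3.2]
    - [-1, -4.48, -4.2]
    - [-1, -4.48, -4.2]
    - [-0.95, -4.28, -5]
    - [-0.9, -4.08, -5.8]
    - [-0.85, -3.88, -6.6]
    - [-0.8, -3.68, -7.4]
    - [-0.75, -3.47, -8.1]
    - [-0.75, -3.47, -8.1]
    - [-0.75, -3.47, -8.1]
  twist:
    - [-0.002, -0.003, 0.002]
    - [-0.002, -0.003, 0.002]
    - [-0.002, -0.003, 0.002]
    - [-0.002, -0.003, 0.002]
    - [-0.002, -0.003, 0.002]
    - [-0.002, -0.003, 0.002]
    - [-0.002, -0.003, 0.002]
    - [-0.002, -0.003, 0.002]
    - [-0.002, -0.003, 0.002]
    - [-0.002, -0.003, 0.002]
    - [-0.002, -0.003, 0.002]

```text
clock: 47.35
ee_pos: [0.4812, -0.2985, 0.2116]
orientation: [[0.235, 0.97, 0.064], [0.937, -0.243, 0.251], [0.259, 0.0, -0.966]]
force: [-0.9, 0.8, -1.3]
opening: 0.618
```

Run:
```python
from h import *
r=shot("wrist","w29");o=r["o"]; print(bed(o["ee_pos"])*1e3,o["opening"]*94,o["force"], (toolR(B).T@o["orientation"]).round(3).tolist())
```

```text
[-3.26092683e-02  6.25951297e+01  1.67096920e+02] 58.127426366902256 [-0.89891534  0.84728889 -1.28928544] [[1.0, 0.0, 0.0], [-0.0, 1.0, 0.0], [-0.0, -0.0, 1.0]]
```

View pics/w29.png

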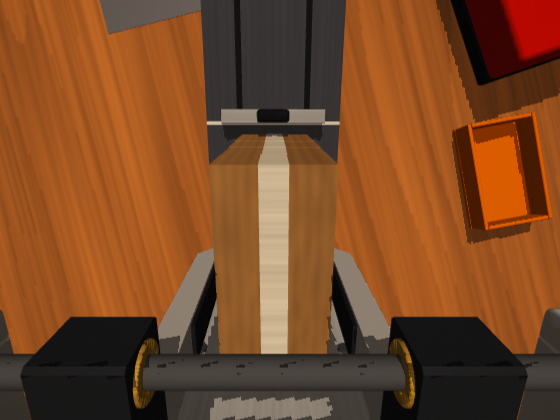

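>>> arm_command:
  gripper: [0.4, 0.4, 0.7, 0.8, 0.8, 0.8, 0.8, 0.8, 1, 1, 1, 1]
  slide:
    - [0.02, 0.06, -0.2]
    - [0.02, 0.06, -0.2]
    - [0.02, 0.06, -0.2]
    - [0.02, 0.06, -0.2]
    - [0.02, 0.06, -0.2]
    - [-0.15, -0.6, 2.3]
    - [-0.38, -1.5, 5.8]
    - [-0.4, -1.4, 9.7]
    - [0.7, 3, 11.5]
    - [1.5, 6.2, 12]
    - [1.7, 8, 12]
    - [1.7, 8, 12]
  twist:
    - [0, 0, 0]
    - [0, 0, 0]
    - [0, 0, 0]
    - [0, 0, 0]
    - [0, 0, 0]
    - [0, 0, 0]
    - [0, 0, 0]
    - [0, 0, 0]
    - [0, 0, 0]
    - [0, 0, 0]
    - [0, 0, 0]
    - [0, 0, 0]

```text
clock: 48.9
ee_pos: [0.4981, -0.2177, 0.3313]
orientation: [[0.234, 0.97, 0.063], [0.937, -0.242, 0.251], [0.259, 0.0, -0.966]]
force: [-0.0, 0.1, -0.8]
opening: 1.002
```

>>> arm_command:
  gripper: [1, 1, 1, 1, 1, 1, 1, 1, 1, 1]
  slide:
    - [0, 0, 0]
    - [-4, 6, 0]
    - [-8, 12, 0]
    - [-11, 18, 0]
    - [-14, 24, 0]
    - [-17, 30, 0]
    - [-20, 36, 0]
    - [-20, 40, 0]
    - [-20, 40, 0]
    - [-20, 40, 0]
  twist:
    - [0, 0, 0]
    - [0, 0, 0]
    - [0, 0, 0]
    - [0, 0, 0]
    - [0, 0, 0]
    - [0, 0, 0]
    - [0, 0, 0]
    - [0, 0, 0]
    - [0, 0, 0]
    - [0, 0, 0]

```text
clock: 50.15
ee_pos: [0.2978, 0.1827, 0.331]
orientation: [[0.231, 0.971, 0.062], [0.938, -0.24, 0.251], [0.258, -0.0, -0.966]]
force: [-0.8, -0.6, -0.2]
opening: 1.0
```

Run:
```python
from h import *
a=shot("scene","s30");b=shot("side","d30"); o=a["o"]; print(o["clock"],o["ee_pos"],o["force"],o["joint_vel"].round(1))
crop(a,130,70,270,220,4,"s30c"); crop(b,230,60,370,210,4,"d30c")
```

```text
50.15 [0.29775239 0.18274052 0.33099768] [-0.84522083 -0.58462701 -0.23896667] [-3.2  0.4 -0.  -0.4  0.2 -0.6]
```

View pics/s30.png

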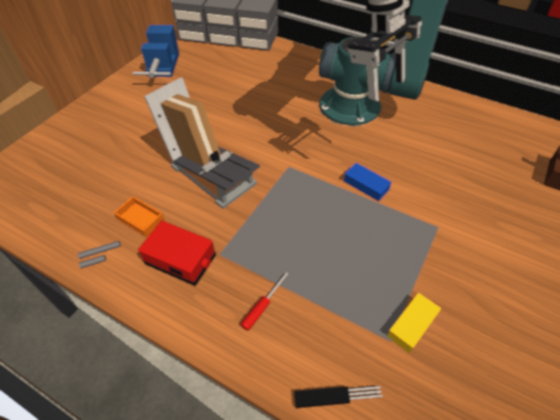

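View pics/s30c.png

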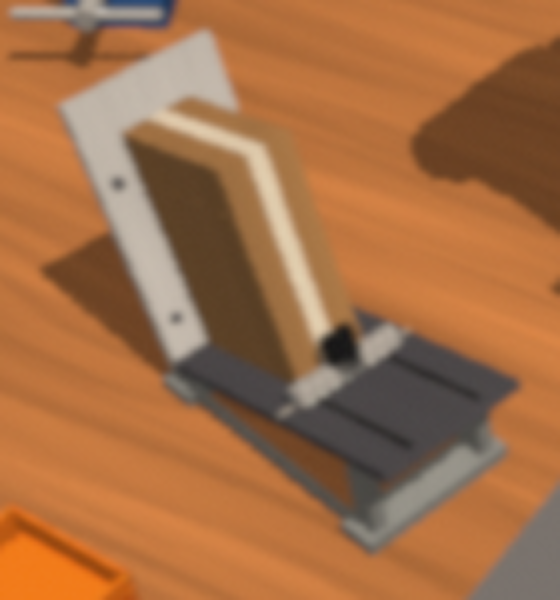

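View pics/d30c.png

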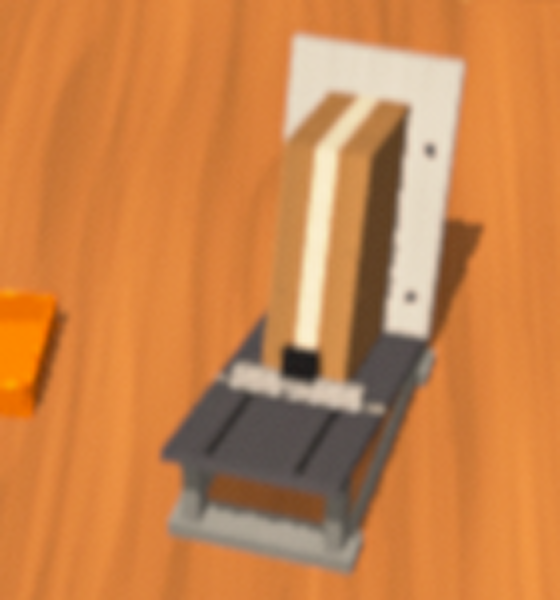

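>>> arm_command:
  gripper: [1, 1, 1, 1, 1, 1, 1, 1, 1, 1, 1, 1]
  slide:
    - [3, -5, 4]
    - [6, -11, 6]
    - [9, -17, 6]
    - [12, -23, 6]
    - [15, -29, 6]
    - [18, -34, 6]
    - [20, -38, 6]
    - [20, -38, 6]
    - [20, -38, 6]
    - [20, -38, 6]
    - [20, -38, 6]
    - [20, -38, 6]
  twist:
    - [0, 0, 0]
    - [0, 0, 0]
    - [0, 0, 0]
    - [0, 0, 0]
    - [0, 0, 0]
    - [0, 0, 0]
    - [0, 0, 0]
    - [0, 0, 0]
    - [0, 0, 0]
    - [0, 0, 0]
    - [0, 0, 0]
    - [0, 0, 0]

```text
clock: 51.75
ee_pos: [0.4982, -0.1975, 0.3919]
orientation: [[0.234, 0.97, 0.063], [0.938, -0.242, 0.249], [0.257, 0.001, -0.966]]
force: [0.1, -0.2, 0.0]
opening: 0.999
```

Run:
```python
from h import *
import pickle
r=shot("wrist","w31");o=r["o"]; pickle.dump(r,open("w31.pkl","wb")); print(bed(o["ee_pos"])*1e3,o["force"],o["joint_vel"].round(1))
crop(r,190,100,360,300,3,"w31c")
```

```text
[ -8.13178394 207.93315446 314.85561647] [ 0.07356717 -0.18390875  0.02932056] [-0.1  0.7  0.1 -0.  -0.1 -0.1]
```

View pics/w31c.png

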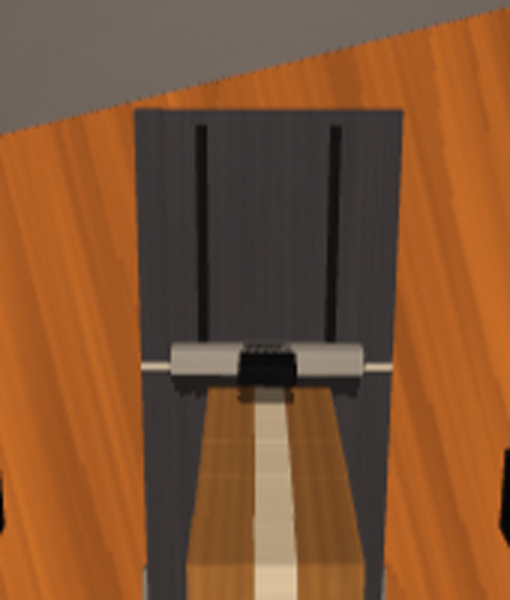

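Run:
```python
from h import *
import pickle
r=pickle.load(open("w31.pkl","rb"))
for n,u,v,z in [("topL",187,563,170),("topR",364,563,170),("botL",207,388,0),("botR",332,388,0),("lineL",142,367,0),("lineR",392,368,0),("barL",171,376,15),("barR",363,376,15),("barback bot",250,342,0)]: print(n,(bed(onplane(r,190+u/3,100+v/3,wbed(0,0,z),B[:,2]))*1e3).round(1))
```

```text
topL [-28.3 123.1 170. ]
topR [ 28.9 123.1 170. ]
botL [-28.5 121.    0. ]
botR [ 31.5 121.1   0. ]
lineL [-59.3 131.6   0. ]
lineR [ 59.9 131.3   0. ]
barL [-44.4 132.4  15. ]
barR [ 44.5 132.5  15. ]
barback bot [ -7.9 144.2   0. ]
```

```bash
python3 -c "
from station import env
print(env.hand_in()); print(env.get_obs()['clock'])"
```

```text
the job is handed in; nothing more can be done
None
the job is handed in; nothing more can be done
```

I set the stop at the white line, stacked all five brown cartons against the backstop, and handed the job in at about 52 s of the 210 s. The hand-in gave no verdict.

- **Stop:** I gripped its tab and slid it about 37 mm down the slope. The last wrist picture puts its front edge about 1 mm short of the line (limit 3 mm).
- **Cartons:** there were five, so one of the possible six was absent. I measured each after release and the carton centres came out 62.5 to 63.2 mm from the backstop face (54 to 67 allowed). They lie within about 1.5 mm of mid-width, flat and long side down the slope.
- **Left alone:** I never reached for the red machine, screwdriver, orange shell, or the yellow and blue look-alikes. They look to be in the same places in the final scene picture, by eye only. I saw no carton knocked aside.
- **Disagreements:** the first rack position from the fixed cameras was about 4 mm off sideways and 6 mm low compared with the wrist camera. I used the wrist camera, and its later views agreed. My first wrist measurement was also slightly off, because the arm was still settling; I repeated it before moving anything.

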